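Open the kit hatch and set out the sound adapters

ROBOT

A 6-joint arm with a two-finger parallel gripper is mounted at the origin on the work surface. World frame = base frame: x ahead of the robot, y to its left, z up, the work surface at z = 0. Lengths are in m, angles in rad, forces in N, time in s.
With the tool pointing down it reaches from about 0.35 to 0.775 m from the base axis. Payload 5.5 kg.
Tool frame: the origin (TCP) lies midway between the tips of the shut fingers; the grasp point (between the pads) lies grip_point_offset behind it (grip_point_offset is the distance from the TCP to the grasp point, in m); z points along the fingers, y is the direction in which the jaws open and shut (so a half turn about z gives the same grasp; the last joint's range is limited). The gripper opens to 85 mm and grips with 20 to 120 N. Pads are 22 mm wide; open, the fingers measure 114 mm over their backs; the gripper's body (76 mm by 85 mm) begins 54 mm behind the grasp point. The pads swing forward as they close: fully open they stand 13 mm farther back than shut.
Start: joints at [-1.392, 0.313, 0.046, 1.304, 0, 1.431], TCP at [0.18, -0.546, 0.231] pointing down, gripper open.
Joint ranges: [-2.76, 2.76], [-0.86, 1.69], [-1.03, 1.26], [-2.2, 2.34], [-1.47, 1.5], [-3.14, 3.14]. Speed limits (rad/s): [2.57, 2.57, 3.14, 3.14, 3.14, 3.14].

INTERFACE

Orientations are given as a unit quaternion [w, x, y, z].
In Python, from workcell import * gives the robot as it stands.
- The arm moves only by the tool send_rows, never from a script. Its argument "series" is one flat list of numbers, 7 for each row, row after row: the shift along the tool's x, y, z in cm, then the turn, a rotation vector about the tool's x, y, z in degrees, then the opening, from 0 (shut) to 1 (fully open). A call has 1 to 10 rows; each row is the pose to reach, as a shift and turn from the pose commanded when the call began, along the tool's axes at that moment; what a row does not reach only later rows make up. A row lasts 1/12 s, in which the tool goes at most 41.7 mm and 7.16 degrees, less where a joint would pass 70% of its speed; a pose out of reach is approached as far as the arm can. A call with a gripper value outside its range is refused whole. The fingers move at their own pace and stop on an object; "newtons" is the grip in N (left out, the last holds). Time passes only in rows, so rows that repeat a pose let the fingers close. It gives the time, the measured TCP pose, the force and the opening at its end, in the units of the state.
- get_state(): the state, without advancing time (a new reading comes with each control period).
- read_camera(name): name is "scene" or "top" or "wrist"; returns the picture (420x560x3 uint8, blue, green, red); there is no depth.
- camera_info(name): a dict with "K" (3x3 intrinsics, pixels), "xyz" and "attitude" of the camera in the world. Camera axes: x right, y down, z forward; pixel columns grow to the right and rows downward; lengths in m; the calibration is good to about 2 mm. A picture is of the moment at which its call begins: read the wrist's pose just before it. camera_info takes no time and is no camera call; for the wrist camera it gives the pose at the moment of the call.
- hand_in(): hands the job in, once; it reports no verdict.
Trained networks look in the newest picture that a camera, given by its name, has taken for a name from the list of things; names that differ only in an ending like _2 or _b are one class to them, and where a whole thing is asked for, a point or a joint stands for the part that bears it (a point fixed in the world has none). Each returns a list of dicts, best first, with "p" (0 to 1); they miss things now and then, are a little off and sometimes report something else, mostly with a low value. They report only what shows in the picture. A call takes as long as a camera call. They do not tell look-alikes from the thing itself.
- silhouettes(camera, label): "pixels" (420x560 bool, what is visible of it) and "box" ([left, top, width, height] in pixels, round what is visible of it).
The state is a dict: "clock": time; "joint_pos": joint angles; "qvel": joint speeds; "tau": joint torques, N m; "tcp_pos": TCP position; "orientation": TCP orientation; "wrist_force": force on the tool from outside, world axes, zero at the start; "ft_torque": the same for the moment, N m; "finger_gap": finger opening in m.
Only numpy, scipy, OpenCV 4.12 (cv2) and the standard library are available. Lean on these libraries where they do the work, as an engineer would, in place of code of your own. Each camera call takes 0.05 s, during which the arm holds its last target. There are 200 camera calls.

TASK

With the hook pole, not with the hand, hook the eye of the locker's high hatch and swing the hatch all the way down to a level counter, keeping the hook in the eye to the end, then lay the pole back in its stand. Lift the keeper plate level and straight up off the carrier's two dowels and lay it flat in the middle of the rubber mat. Set every sound round adapter flat on the lowered hatch and put every broken or misshapen one in the reject tray, without knocking the other things on the table about.

Things in the scene. Friction and masses are not known exactly. Their poses are not given: they have to be found in the camera images.
- hatch (a joint): angle of the locker's drop-down hatch: 0 shut (upright), 1.571 fully down (level, against its stop). A stiff hinge: it stays wherever it is left and takes about 2 N at the eye to move; it starts between shut and slightly ajar.
- locker: grey kit locker, fixed, 260 mm wide, 160 mm deep, 350 mm high; its front looks along its own -x and a hatch 200 mm wide closes the upper part of that front. Origin on the table under the middle of the hinge line; y along the hinge, z up. Around the shut hatch's eye there is free room up to the roof (underside at 335 mm) and to the side walls (115 mm to either side).
- hatch_hinge (a point): middle of the hinge line, at the hatch's lower edge, 120 mm above the table, in the plane of the inner face. The hinge line runs along the locker's y; opening, the free upper edge comes out along the locker's -x and down.
- hatch_eye (a point): centre of the steel ring eye that stands on the middle of the hatch's free edge: clear hole 25 mm, ring bar 7 mm thick, the hole's axis parallel to the hinge, so a crosswise pin can turn in it all the way. 185 mm from the hinge line along the hatch, 5 mm towards the outer side. Hatch shut: 305 mm above the table.
- hatch_floor (a point): middle of the hatch's inner face, 82.5 mm from the hinge; with the hatch down this plywood face is the counter, 120 mm above the table, 200 mm wide (y) by 165 mm, with a rim 7 mm high and 6 mm wide on its two sides and its free edge. Its x axis is the normal of the face (up when down), y across, z from the hinge to the free edge.
- pole: hook pole: flat wooden bar 300 mm long, 24 mm wide (its y) and 12 mm thick (its z), 130 g, with a black rubber grip 80 mm long round its middle. Origin in the middle of the grip, near the balance point, in the bar's centre; the bar runs along its x from -125 to +175 mm. At the +x end a steel pin sticks out sideways (own -y). It starts on the stand.
- pole_pin (a point): middle of the pole's crosswise steel pin, at (169, -34, 0) mm in the pole's frame; pin 8 mm thick, runs along the pole's y from the bar's side (y -12 mm) to y -58 mm, where it ends in a ball 12 mm across.
- stand: the pole's dark steel stand, fixed: two forks open at the top, 90 mm either side of the origin along its x. The slots are 32 mm wide, their floor 49 mm and their tips 75 mm above the table; the pole lies along the stand's x with its middle 55 mm above the table. Between the forks only a base 8 mm thick. Origin on the table in the middle.
- carrier: plywood carrier board, fixed, 110 (x) by 330 (y) by 12 mm; origin at the middle of its underside. At y = -142 and +142 mm stands a steel post 18 mm thick up to 32 mm height with an 8 mm dowel on it up to 54 mm. Six places for adapters in a row along y.
- plate: aluminium keeper plate 70 (x) by 320 (y) by 8 mm, 350 g, with two holes 9.5 mm wide at y = -142 and +142 mm; origin at the middle of its underside. In its middle a black grip block 22 (x) by 60 (y) mm, its top 44 mm above the plate's underside. It starts on the carrier's dowels, underside 32 mm above the table, covering the adapters.
- good1: a sound 45 rpm adapter: a full round aluminium disc, 38 mm across and 16 mm thick with a small dark centre, 35 g. Its origin is its centre (8 mm above its underside); z is its axis. May be absent. It starts flat on the carrier board in a row of six places 42 mm apart along the carrier's y axis, under the keeper plate.
- good2: a sound 45 rpm adapter: a full round aluminium disc, 38 mm across and 16 mm thick with a small dark centre, 35 g. Its origin is its centre (8 mm above its underside); z is its axis. May be absent. It starts flat on the carrier board in a row of six places 42 mm apart along the carrier's y axis, under the keeper plate.
- good3: a sound 45 rpm adapter: a full round aluminium disc, 38 mm across and 16 mm thick with a small dark centre, 35 g. Its origin is its centre (8 mm above its underside); z is its axis. May be absent. It starts flat on the carrier board in a row of six places 42 mm apart along the carrier's y axis, under the keeper plate.
- good4: a sound 45 rpm adapter: a full round aluminium disc, 38 mm across and 16 mm thick with a small dark centre, 35 g. Its origin is its centre (8 mm above its underside); z is its axis. May be absent. It starts flat on the carrier board in a row of six places 42 mm apart along the carrier's y axis, under the keeper plate.
- odd1: a broken adapter: the same disc with a segment gone, so it is D-shaped: flat cut 6 mm from its centre on its own +x side, still 38 mm across along its y. Its origin is its centre (8 mm above its underside); z is its axis. May be absent. Starts in the same row, its y roughly across the row.
- odd2: a misshapen adapter: the same disc cut flat on both sides, 18 mm across along its own x and 38 mm along its y. Its origin is its centre (8 mm above its underside); z is its axis. May be absent. Starts in the same row, its y roughly across the row.
- tray: grey open reject tray, loose, 135 by 135 by 36 mm outside, walls 4 mm, floor 4 mm; origin at the middle of its underside.
- mat: black rubber mat, fixed, 150 (x) by 380 (y) by 4 mm; origin at the middle of its underside.
- tape: bystander: roll of white tape lying flat, 46 mm across, 18 mm high.
- weight: bystander: dark steel counterweight, 34 mm across, 22 mm high.
- cartbox: bystander: small cardboard box 45 by 60 by 30 mm.
Mind the look-alikes: they are no part of the job. Of the things shaped like the tray, the grey one is meant.

How it is judged:
By the outcome, as a careful person would: the job done as asked, in the order asked, and still so for the second after the job is handed in, with the robot touching nothing.
Of good1, good2, good3, good4 only 3 to 4 are there at a start; the rules pass over those that are not, and their reading is None.
Of odd1, odd2 only 1 to 2 are there at a start; the rules pass over those that are not, and their reading is None.
At some moment in a run one of tray may be knocked a few centimetres aside while the robot is not near it.
Once in a run the grip may slacken for a moment while it holds something.
It also fails if it takes over 205 s, if anything falls off the work surface, if the arm or the gripper's body presses on something with over 40 N, if the wrist force passes 120 N, or if a joint passes its speed limit or range.

## Working session

There is one attempt and no reset: what is moved stays moved. The work goes in short steps, Python scripts to look and compute and a tool call to move; the robot and the scene stay as the last step left them, time stands still between calls to the robot, and variables do not carry over. Pictures are saved under pics/ and viewed, about 12 in all and at most 16, crops included, and the job is handed in when it is done.

Besides the shell and the picture viewer there is one more tool, called after "Emit:" as name(argument=value, ...) on one line, values as JSON. send_rows: Moves the arm, as the interface text tells. Its arguments: {"type":"object","properties":{"series":{"type":"array"},"newtons":{"type":"number"}},"required":["series"]}

```bash
mkdir -p pics; ls; python3 - <<'E'
from workcell import *
import cv2
s=get_state(); print(s)
for n in ("scene","top","wrist"):
    print(n,camera_info(n))
    cv2.imwrite(f"pics/a_{n}.png",read_camera(n))
E
```

```text
pics
{'clock': 0.0, 'joint_pos': array([-1.39161315e+00,  3.14024956e-01,  4.49838280e-02,  1.30358051e+00,
       -7.90603453e-06,  1.43120637e+00]), 'qvel': array([-0.00142706,  0.00019024,  0.00079815,  0.00074909, -0.00077285,
        0.00054253]), 'tau': array([-1.50832500e-03, -4.80634654e+01,  2.98526680e+01,  1.92530744e-02,
       -3.50912742e-04,  1.61718685e-05]), 'tcp_pos': array([ 0.18010998, -0.54553646,  0.23039687]), 'orientation': array([-9.12397258e-04,  9.87324417e-01,  1.58712516e-01, -2.20185229e-05]), 'wrist_force': array([ 0.08085992, -0.14959229,  0.2985522 ]), 'ft_torque': array([-0.03659323, -0.01761287,  0.04105276]), 'finger_gap': 0.08496986027405698}
scene {'K': array([[507.63645472,   0.        , 278.21433055],
       [  0.        , 507.63645472, 201.68385387],
       [  0.        ,   0.        ,   1.        ]]), 'xyz': array([1.3575378 , 0.27034496, 1.06643547]), 'attitude': array([-0.24308901,  0.54294285,  0.734278  , -0.32704222])}
top {'K': array([[539.55042185,   0.        , 285.54340918],
       [  0.        , 539.55042185, 208.3577326 ],
       [  0.        ,   0.        ,   1.        ]]), 'xyz': array([ 2.18702557e-01, -2.04523842e-04,  1.75825655e+00]), 'attitude': array([-0.05294937,  0.71015802, -0.69997703,  0.0538898 ])}
wrist {'K': array([[340.55283756,   0.        , 281.2588895 ],
       [  0.        , 340.55283756, 214.14277249],
       [  0.        ,   0.        ,   1.        ]]), 'xyz': array([ 0.26101358, -0.51863487,  0.37293495]), 'attitude': array([ 0.13326546,  0.79950652, -0.57759101, -0.09704779])}
```

View pics/a_scene.png

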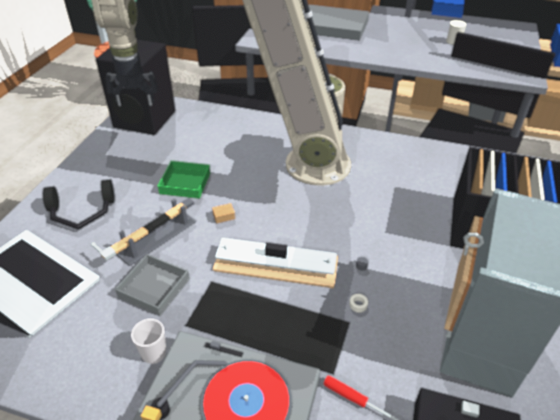

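View pics/a_top.png

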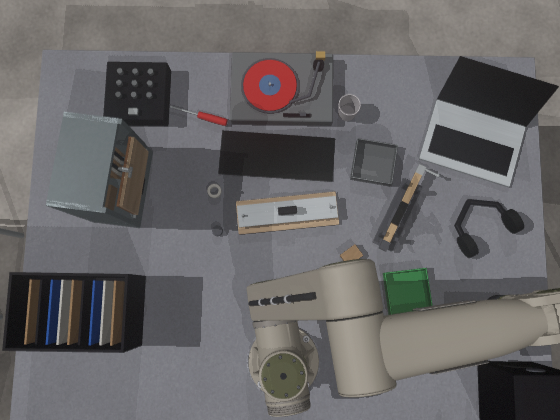

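```bash
cat > h.py <<'E'
from workcell import *
import numpy as np, cv2
from scipy.spatial.transform import Rotation as R
def rot(q): return R.from_quat([q[1],q[2],q[3],q[0]])
def cam(n):
    c=camera_info(n); return c["K"],np.array(c["xyz"]),rot(c["attitude"]).as_matrix()
def p2w(n,uv,z,c=None):
    K,t,A=c or cam(n); d=A@np.linalg.solve(K,[uv[0],uv[1],1]); return t+d*(z-t[2])/d[2]
def w2p(n,P,c=None):
    K,t,A=c or cam(n); q=(np.atleast_2d(P)-t)@A@K.T; return q[:,:2]/q[:,2:]
def rect(n,m,z):
    c=cam(n); cs,_=cv2.findContours(m.astype(np.uint8),cv2.RETR_EXTERNAL,cv2.CHAIN_APPROX_NONE)
    k=max(cs,key=cv2.contourArea)[:,0]; w=np.array([p2w(n,p,z,c)[:2] for p in k])*1000
    (x,y),(a,b),th=cv2.minAreaRect(w.astype(np.float32))
    if a<b: a,b,th=b,a,th+90
    return np.round([x,y,a,b,(th+90)%180-90],1)   # centre mm, long, short, angle of long axis deg
E
python3 - <<'E'
from h import *
im={n:read_camera(n) for n in("top","scene")}
zs=dict(locker=.35,hatch=.2,hatch_eye=.3,pole=.061,stand=.07,carrier=.012,plate=.04,tray=.036,mat=.004,tape=.018,weight=.022,cartbox=.03)
for l,z in zs.items():
  for n in("top","scene"):
    for r in silhouettes(n,l)[:2]:
        if r["p"]>.3: print(l,n,round(r["p"],2),r["box"],rect(n,r["pixels"],z),int(r["pixels"].sum()))
        if r["p"]>.3: np.save(f"m_{l}_{n}.npy",r["pixels"]) if r is not None and l in("locker","hatch","pole","stand") else 0
print(np.round(w2p("top",[[0,0,0],[.5,0,0],[0,.5,0]]),0))
E
```

```text
locker top 0.79 [45.0, 114.7, 112.1, 111.5] [533.6 493.1 287.1 258.1  -6.9] 9345
locker scene 0.56 [439.0, 186.9, 121.0, 210.9] [659.4 497.1 492.  175.   -6.4] 18357
hatch top 0.6 [115.1, 139.7, 31.0, 73.1] [550.9 456.  226.4  77.5  -6.4] 1545
hatch scene 0.79 [444.8, 218.0, 39.0, 113.2] [519.2 452.8 366.7  42.5 -10.4] 1599
hatch scene 0.48 [217.2, 240.2, 118.3, 36.3] [608.5  37.5 271.7  69.2 -83.3] 2465
hatch_eye top 0.77 [116.0, 139.3, 32.1, 73.5] [528.3 427.4 214.2  72.2  -6. ] 1565
hatch_eye scene 0.8 [445.9, 216.6, 37.8, 113.5] [616.6 431.  321.2  38.1 -11. ] 1541
hatch_eye scene 0.75 [114.7, 253.7, 76.8, 61.4] [ 833.9 -139.4  114.7  113.8   81.1] 2720
pole top 0.65 [378.4, 167.3, 64.7, 85.1] [ 491.  -374.4  304.9   71.   -35.7] 753
pole scene 0.84 [91.1, 197.9, 101.3, 61.8] [ 492.8 -371.9  307.7   79.6  -34.2] 947
stand top 0.68 [375.1, 179.5, 45.2, 70.6] [ 471.7 -334.7  228.2   30.4  -24.8] 1010
stand scene 0.94 [118.8, 198.4, 75.2, 70.6] [ 517.6 -330.4  242.1   83.5  -25.4] 1523
stand scene 0.53 [210.5, 246.6, 129.0, 42.0] [555.   20.9 322.4  98.7 -71.6] 1741
carrier top 0.68
[... 663 characters left out ...]
] 2788
tray scene 0.52 [449.1, 220.2, 33.8, 108.5] [362.4 487.1 428.3  48.8  -9.9] 1431
mat top 0.87 [216.3, 129.3, 120.7, 50.6] [664.   32.  380.1 150.4  86.9] 4979
mat scene 0.74 [187.0, 283.1, 162.6, 89.3] [664.   33.2 380.8 152.9  86.9] 7989
tape top 0.51 [350.7, 135.4, 47.1, 50.0] [ 643.8 -290.2  143.9  138.7   -9.2] 1764
tape scene 0.54 [351.3, 294.0, 16.5, 17.1] [543.5 236.7  49.8  43.5  17.1] 194
weight scene 0.71 [356.4, 256.9, 13.6, 15.0] [416.8 222.6  48.7  32.4   9.5] 155
cartbox top 0.47 [341.9, 246.6, 18.7, 14.4] [ 335.5 -211.3   60.9   44.8  -56.3] 218
cartbox scene 0.78 [214.3, 206.2, 22.0, 16.1] [ 348.  -205.    73.8   64.9   35. ] 339
[[283. 361.]
 [285. 204.]
 [125. 358.]]
```

```bash
python3 - <<'E'
import cv2,numpy as np
t=cv2.imread("pics/a_top.png");s=cv2.imread("pics/a_scene.png")
f=lambda i,x,y,w,h,k:cv2.resize(i[y:y+h,x:x+w],None,fx=k,fy=k,interpolation=cv2.INTER_CUBIC)
a=f(t,40,105,120,130,3);b=f(s,430,140,130,260,2.2)[:572];c=f(t,370,160,90,95,3)
H=np.zeros((600,800,3),np.uint8)
H[:390,:360]=a;H[:572,360:646]=b[:,:286]
H[:, :]=H; d=cv2.resize(c,(190,200));H[395:595,:190]=d
e=f(s,85,190,115,75,1.45);H[0:e.shape[0],646:646+154]=e[:,:154]
cv2.imwrite("pics/b.png",H)
E
```

```text
(no output)
```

View pics/b.png

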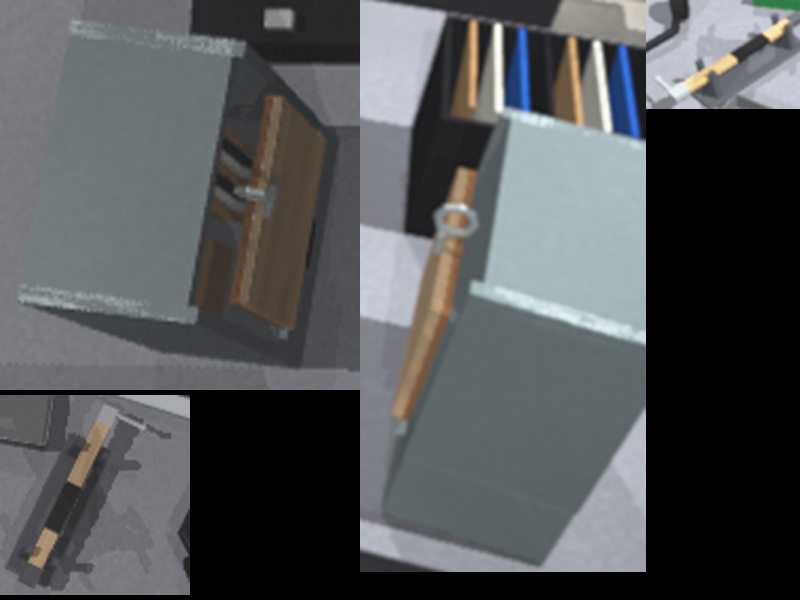

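```bash
cat > loc.py <<'E'
from h import *
from scipy.optimize import least_squares
ct,cs=cam("top"),cam("scene")
obsT={(0,130,350):(105.7,212.3),(0,-130,350):(121.7,119),(160,130,350):(46,204.3),(160,-130,350):(64,112.3)}
obsS={(0,130,350):(493.6,191.4),(0,-130,350):(480.9,269.5),(0,-130,0):(441.4,374.1),(160,-130,0):(511.8,396.8)}
eT,eS=(124.3,170.),(474.1,240.5)
def W(p,q): # q=x,y,yaw, off
    return np.r_[p[:2],0]+R.from_euler('z',p[2]).apply((np.array(q,float)+[p[3]*1000,0,0])/1000)
def res(p):
    r=[w2p("top",W(p,k),ct)[0]-v for k,v in obsT.items()]+[w2p("scene",W(p,k),cs)[0]-v for k,v in obsS.items()]
    a=p[4]; q=p.copy();q[3]=0
    E=W(q,(-185*np.sin(a)-5*np.cos(a),0,120+185*np.cos(a)-5*np.sin(a)))
    r+=[w2p("top",E,ct)[0]-eT,w2p("scene",E,cs)[0]-eS]
    return np.r_[np.ravel(r),p[3]*200]
s=least_squares(res,[.53,.44,1.46,0,.2]);p=s.x
print("locker",p[:3],np.degrees(p[2]),"front off",p[3],"hatch",p[4]);print(np.round(s.fun,1))
q=p.copy();q[3]=0;a=p[4]
print("eye",W(q,(-185*np.sin(a)-5*np.cos(a),0,120+185*np.cos(a)-5*np.sin(a))))
E
python3 loc.py
```

```text
locker [0.54287143 0.46105166 1.46797356] 84.10868945471897 front off 1.1238586645083534e-05 hatch 0.05402190472184052
[-0.5  0.9 -0.5 -0.3 -0.7  1.8 -1.1 -0.3  0.1 -3.1 -1.1  3.6 -2.4 -1.6
  0.9  1.8 -0.4 -0.3 -0.4  0.1  0. ]
eye [0.54133366 0.44614889 0.30446014]
```

```bash
cat >> h.py <<'E'
import workcell
G=getattr(workcell,"grip_point_offset",None)
def down(psi): return R.from_euler('z',psi,degrees=True)*R.from_euler('x',180,degrees=True)
def plan(*wps,start=None):
    """each wp: x,y,z (TCP, m), psi deg; prints shift cm + turn deg in tool axes from the present (or start) pose, and rows needed from the one before"""
    s=get_state(); p0=np.array(s["tcp_pos"]);r0=rot(s["orientation"])
    if start is not None: p0=np.array(start[:3]);r0=down(start[3])
    pp,rr=p0,r0
    for w in wps:
        p=np.array(w[:3]);r=down(w[3])
        d=r0.inv().apply(p-p0)*100; t=np.degrees((r0.inv()*r).as_rotvec())
        n=max(np.linalg.norm(p-pp)/.0417,np.degrees((rr.inv()*r).magnitude())/7.16)
        print(np.round(d,2),np.round(t,2),"rows",round(n,1)); pp,rr=p,r
def st():
    s=get_state(); r=rot(s["orientation"]).as_matrix()
    print("t",round(s["clock"],2),"tcp",np.round(s["tcp_pos"],4),"psi",round(np.degrees(np.arctan2(r[1,0],r[0,0])),2),"tilt",round(np.degrees(np.arccos(-r[2,2])),2),"F",np.round(s["wrist_force"],1),"gap",round(s["finger_gap"],4),"q",np.round(s["joint_pos"],2))
E
python3 -c "
from h import *
print(G,[n for n in dir(workcell) if n[0]!='_'])
plan((.33,-.44,.26,87),(.475,-.335,.26,155))"
```

```text
0.0187 ['MotionError', 'camera_info', 'get_state', 'grip_point_offset', 'hand_in', 'read_camera', 'silhouettes']
[17.55 -5.38 -2.87] [  0.     0.   -68.74] rows 9.6
[ 34.61 -10.8   -2.87] [  -0.      0.   -136.74] rows 9.5
```

Emit:
send_rows(series=[17.5,-5.4,-2.9,0,0,-68.7,1,17.5,-5.4,-2.9,0,0,-68.7,1,17.5,-5.4,-2.9,0,0,-68.7,1,17.5,-5.4,-2.9,0,0,-68.7,1,17.5,-5.4,-2.9,0,0,-68.7,1,17.5,-5.4,-2.9,0,0,-68.7,1,17.5,-5.4,-2.9,0,0,-68.7,1,17.5,-5.4,-2.9,0,0,-68.7,1,17.5,-5.4,-2.9,0,0,-68.7,1,17.5,-5.4,-2.9,0,0,-68.7,1])

```text
clock: 2.28
tcp_pos: [0.3297, -0.4398, 0.2604]
orientation: [0.0, 0.723, 0.69, -0.0]
wrist_force: [-0.0, 0.3, 0.3]
finger_gap: 0.0851
```

Emit:
send_rows(series=[11.2,13.9,0,0,0,-68,1,11.2,13.9,0,0,0,-68,1,11.2,13.9,0,0,0,-68,1,11.2,13.9,0,0,0,-68,1,11.2,13.9,0,0,0,-68,1,11.2,13.9,0,0,0,-68,1,11.2,13.9,0,0,0,-68,1,11.2,13.9,0,0,0,-68,1,11.2,13.9,0,0,0,-68,1,11.2,13.9,0,0,0,-68,1])

```text
clock: 3.12
tcp_pos: [0.4744, -0.3353, 0.2603]
orientation: [-0.0, 0.214, 0.977, -0.0]
wrist_force: [-0.1, 0.7, 0.2]
finger_gap: 0.0851
```

```bash
python3 - <<'E'
from h import *
st(); im=read_camera("wrist"); cv2.imwrite("pics/c.png",im); read_camera("top")
for l in("pole","stand"):
  for r in silhouettes("wrist",l)[:1]: print(l,r["p"],r["box"],rect("wrist",r["pixels"],.061 if l=="pole" else .07))
K,t,A=cam("wrist");print(t,A[:,2])
E
```

```text
t 3.12 tcp [ 0.4744 -0.3353  0.2603] psi 155.32 tilt 0.01 F [-0.1  0.7  0.2] gap 0.0851 q [-0.75  0.32  0.13  1.38 -0.   -0.32]
pole 0.6 [204.8, 53.1, 59.6, 280.1] [ 484.5 -381.1  303.9   74.4  -31.8]
stand 0.88 [224.7, 74.5, 65.1, 210.4] [ 476.9 -340.3  215.1   20.3  -26.7]
[ 0.39972758 -0.29892689  0.40271935] [ 0.29348213 -0.13849578 -0.94587904]
```

View pics/c.png

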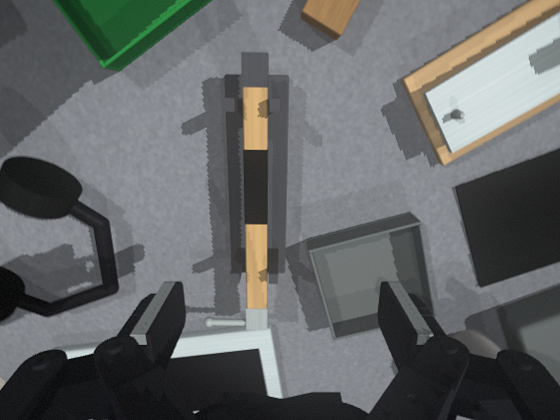

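```bash
python3 - <<'E'
from h import *
c=cam("wrist")
P=np.array([p2w("wrist",u,.061,c) for u in((255,53),(256,150),(256,223.5),(256.7,329))]);print(P)
d=P[3]-P[0];print(np.linalg.norm(d),np.degrees(np.arctan2(d[1],d[0])))
u=d/np.linalg.norm(d);o=[P[0]+u*.125,P[3]-u*.175,(P[1]+P[2])/2];print(np.array(o))
yaw=np.degrees(np.arctan2(d[1],d[0])); m=np.mean(o,0)
z=.055-G
print(z);plan((m[0],m[1],.12,yaw+180),(m[0],m[1],z,yaw+180))
E
```

```text
[[ 0.35479681 -0.30465798  0.061     ]
 [ 0.43389062 -0.34306913  0.061     ]
 [ 0.50387103 -0.37795658  0.061     ]
 [ 0.62516092 -0.43748526  0.061     ]]
0.30123053696817725 -26.164440456074352
[[ 0.46698834 -0.3597766   0.061     ]
 [ 0.46809279 -0.3603192   0.061     ]
 [ 0.46888082 -0.36051285  0.061     ]]
0.0363
[-0.49 -2.5  14.03] [-0.    0.01  1.02] rows 3.4
[-0.49 -2.5  22.4 ] [-0.    0.01  1.02] rows 2.0
```

Emit:
send_rows(series=[-0.5,-2.5,14,0,0,1,1,-0.5,-2.5,14,0,0,1,1,-0.5,-2.5,14,0,0,1,1,-0.5,-2.5,14,0,0,1,1,-0.5,-2.5,18,0,0,1,1,-0.5,-2.5,22.4,0,0,1,1,-0.5,-2.5,22.4,0,0,1,1,-0.5,-2.5,22.4,0,0,1,0,-0.5,-2.5,22.4,0,0,1,0,-0.5,-2.5,22.4,0,0,1,0], newtons=110)

```text
clock: 4.15
tcp_pos: [0.4699, -0.3619, 0.0393]
orientation: [0.002, 0.225, 0.974, -0.001]
wrist_force: [0.7, -0.6, 1.4]
finger_gap: 0.0513
```

Emit:
send_rows(series=[0,0,0,0,0,0,0,0,0,0,0,0,0,0,0,0,0,0,0,0,0,0,0,0,0,0,0,0])

```text
clock: 4.48
tcp_pos: [0.4695, -0.3615, 0.039]
orientation: [0.002, 0.225, 0.974, -0.001]
wrist_force: [-1.5, 0.3, 6.9]
finger_gap: 0.0219
```

```bash
python3 - <<'E'
from h import *
st(); s=get_state();p=s["tcp_pos"]
X,Y,PS=.54287,.46105,84.109
xl=np.array([np.cos(np.radians(PS)),np.sin(np.radians(PS))]);yl=np.array([-xl[1],xl[0]])
psi=PS-180
# eye
for n,a in(("now",.054),):
    e=np.array([X,Y])+xl*(-.185*np.sin(a)-.005*np.cos(a)); ez=.12+.185*np.cos(a)-.005*np.sin(a)
    g=e-.169*xl+.034*yl   # pole origin: pin=(169,-34)
    print("eye",e,ez,"grip inserted",g, "pre",g+.06*yl)
    pre=g+.065*yl
    plan((p[0],p[1],p[2]+.09,153.8),(.44,-.1,.2,210),(pre[0]-.1*xl[0],pre[1]-.1*xl[1],ez-G,psi%360),(pre[0],pre[1],ez-G,psi%360))
E
```

```text
t 4.48 tcp [ 0.4695 -0.3615  0.039 ] psi 153.96 tilt 0.27 F [-1.5  0.3  6.9] gap 0.0219 q [-0.79  0.47 -0.22  0.88 -0.   -0.34]
eye [0.54133273 0.44615124] 0.3044604667388889 grip inserted [0.49016675 0.28153337] pre [0.43048361 0.28769155]
[-0.04 -0.01 -9.  ] [-0.09  0.25  0.16] rows 2.2
[ 14.06  22.18 -16.2 ] [ -0.21   0.18 -56.04] rows 7.8
[ 28.92  47.02 -24.88] [-3.0000e-01  8.0000e-02 -1.1015e+02] rows 7.6
[ 32.37  56.41 -24.91] [-3.0000e-01  8.0000e-02 -1.1015e+02] rows 2.4
```

Emit:
send_rows(series=[0,0,-1,0,0,0,0,0,0,-3,0,0,0,0,0,0,-6,0,0,0,0,0,0,-9,0,0,0,0,0,0,-9,0,0,0,0])

```text
clock: 4.9
tcp_pos: [0.4708, -0.3628, 0.1337]
orientation: [0.004, 0.225, 0.974, -0.003]
wrist_force: [1.7, -1.1, -0.6]
finger_gap: 0.0219
```

Emit:
send_rows(series=[2,3.2,-1,0,0,-8,0,4,6.4,-2,0,0,-15,0,6,9.6,-3,0,0,-22,0,8,12.7,-4,0,0,-29,0,10,15.9,-5,0,0,-36,0,12,19,-6,0,0,-43,0,14,22.2,-7.2,0,0,-50,0,14,22.2,-7.2,0,0,-56,0,14,22.2,-7.2,0,0,-56,0])

```text
clock: 5.65
tcp_pos: [0.4399, -0.0975, 0.1999]
orientation: [0.001, -0.262, 0.965, -0.001]
wrist_force: [0.3, 0.3, -1.2]
finger_gap: 0.0219
```

```bash
cat > hk.py <<'E'
from h import *
X,Y,PS=.54287,.46105,84.109
xl=np.array([np.cos(np.radians(PS)),np.sin(np.radians(PS))]);yl=np.array([-xl[1],xl[0]])
psi=PS-180
def eye(a): 
    e=np.array([X,Y])+xl*(-.185*np.sin(a)-.005*np.cos(a)); return e,.12+.185*np.cos(a)-.005*np.sin(a)
DZ=.016
def tcp(a,out=0,back=0):
    e,ez=eye(a); g=e-(.169+back)*xl+(.034+out)*yl; return (g[0],g[1],ez-DZ,psi%360)
E
python3 - <<'E'
from hk import *
st(); plan(tcp(.054,.065,.1),tcp(.054,.065,0))
cv2.imwrite("pics/d.png",read_camera("wrist"))
for r in silhouettes("wrist","pole")[:1]: print(r["p"],r["box"])
E
```

```text
t 5.65 tcp [ 0.4399 -0.0975  0.1999] psi -149.66 tilt 0.16 F [ 0.3  0.3 -1.2] gap 0.0219 q [-0.4   0.08 -0.32  1.17 -0.   -0.93]
[-12.34  25.93  -8.9 ] [-1.600e-01  2.000e-02 -5.377e+01] rows 7.5
[-18.25  33.99  -8.9 ] [-1.600e-01  2.000e-02 -5.377e+01] rows 2.4
0.75 [242.9, 2.5, 78.6, 398.0]
```

View pics/d.png

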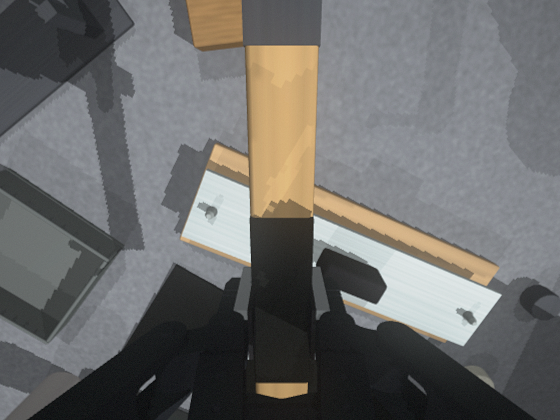

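Emit:
send_rows(series=[-1.5,3.3,-1.1,0,0,-7,0,-3,6.5,-2.2,0,0,-14,0,-4.6,9.7,-3.3,0,0,-20,0,-6.2,13,-4.5,0,0,-27,0,-7.7,16.2,-5.6,0,0,-34,0,-9.2,19.4,-6.7,0,0,-40,0,-10.8,22.7,-7.8,0,0,-47,0,-12.3,25.9,-8.9,0,0,-53.8,0,-12.3,25.9,-8.9,0,0,-53.8,0,-12.3,25.9,-8.9,0,0,-53.8,0])

```text
clock: 6.58
tcp_pos: [0.4177, 0.1873, 0.2873]
orientation: [0.0, -0.667, 0.745, -0.0]
wrist_force: [-0.7, -1.0, -1.6]
finger_gap: 0.0216
```

```bash
python3 - <<'E'
from hk import *
st(); plan(tcp(.054,.065,0),tcp(.054,0,0))
c=cam("wrist");s=get_state();p=s["tcp_pos"];r=rot(s["orientation"])
for u in((281,217),(282,45)): print(r.inv().apply(p2w("wrist",u,p[2]+.022,c)-p))
E
```

```text
t 6.58 tcp [0.4177 0.1873 0.2873] psi -96.28 tilt 0.04 F [-0.7 -1.  -1.6] gap 0.0216 q [ 0.25  0.07 -0.12  1.38 -0.   -1.22]
[-10.12   0.33  -0.12] [-0.03 -0.02 -0.38] rows 2.4
[-10.16  -6.17  -0.11] [-0.03 -0.02 -0.38] rows 1.6
[ 0.04026242 -0.0012212  -0.02198678]
[ 0.09851325 -0.00092356 -0.0219688 ]
```

Emit:
send_rows(series=[-3.4,0.1,-0.1,0,0,0,0,-6.8,0.2,-0.1,0,0,0,0,-10.1,0.3,-0.1,0,0,-0.4,0,-10.1,0.3,-0.1,0,0,-0.4,0,-10.1,0.3,-0.1,0,0,-0.4,0])

```text
clock: 7.0
tcp_pos: [0.4257, 0.2866, 0.2869]
orientation: [-0.001, -0.669, 0.743, 0.0]
wrist_force: [-0.8, 0.0, -2.6]
finger_gap: 0.0216
```

```bash
python3 - <<'E'
from hk import *
st(); 
t=read_camera("top");s=read_camera("scene")
f=lambda i,x,y,w,h,k:cv2.resize(i[y:y+h,x:x+w],None,fx=k,fy=k,interpolation=cv2.INTER_CUBIC)
H=np.hstack([f(t,90,120,100,140,4),f(s,420,180,100,140,4)]);cv2.imwrite("pics/e.png",H)
st8=get_state();p=st8["tcp_pos"];r=rot(st8["orientation"])
ball=p+r.apply([-.169,0,0])+r.apply([0,0,-DZ]);
# pole -y : pole x=-tool x, pole z=-tool z -> pole y = tool y
for d in(-.012,-.058):
  b=ball+r.apply([0,d,0]); print(np.round((w2p("top",b)-[90,120])*4),np.round((w2p("scene",b)-[420,180])*4+[400,0]),b)
e,ez=eye(.054);E=np.r_[e,ez];print(np.round((w2p("top",E)-[90,120])*4),np.round((w2p("scene",E)-[420,180])*4+[400,0]))
E
```

```text
t 7.0 tcp [0.4257 0.2866 0.2869] psi -95.99 tilt 0.15 F [-0.8  0.  -2.6] gap 0.0216 q [ 0.44  0.18  0.01  1.4  -0.   -1.03]
[[119. 323.]] [[629. 138.]] [0.45513601 0.45236235 0.30310175]
[[131. 257.]] [[618. 192.]] [0.5008804  0.44752016 0.30303755]
[[135. 199.]] [[615. 242.]]
```

View pics/e.png

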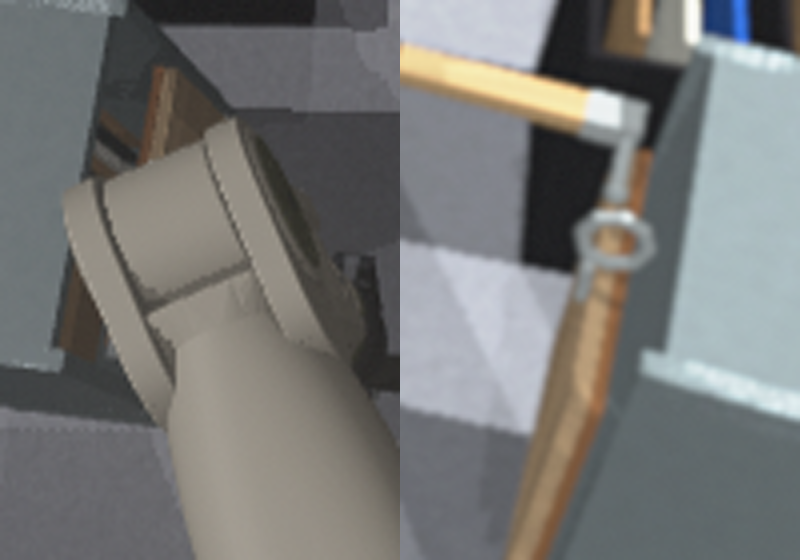

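Emit:
send_rows(series=[-0.3,0,-0.2,0,0,0.1,0,-0.3,0,-0.2,0,0,0.1,0,-0.3,-1,-0.2,0,0,0.1,0,-0.3,-2,-0.2,0,0,0.1,0,-0.3,-3,-0.2,0,0,0.1,0,-0.3,-3,-0.2,0,0,0.1,0])

```text
clock: 7.6
tcp_pos: [0.4577, 0.2867, 0.2899]
orientation: [0.0, -0.669, 0.743, -0.0]
wrist_force: [0.3, 0.0, -1.3]
finger_gap: 0.0216
```

```bash
python3 - <<'E'
from hk import *
st();plan(tcp(.054))
s=get_state();p=s["tcp_pos"];r=rot(s["orientation"])
for d in(-.034,-.058): print(p+r.apply([-.169,d,-DZ]))
print(eye(.054))
E
```

```text
t 7.6 tcp [0.4577 0.2867 0.2899] psi -96.04 tilt 0.07 F [ 0.3  0.  -1.3] gap 0.0216 q [ 0.41  0.23  0.08  1.42 -0.   -1.05]
[ 0.17 -3.28  0.15] [-0.07 -0.   -0.15] rows 0.8
[0.50926548 0.4511548  0.30595889]
[0.53313208 0.44862804 0.30598769]
(array([0.54133273, 0.44615124]), np.float64(0.3044604667388889))
```

Emit:
send_rows(series=[0.1,0,0.1,0,0,0,0,0.1,-0.8,0.1,0,0,0,0,0.1,-1.6,0.1,0,0,0,0,0.1,-2.4,0.1,0,0,0,0,0.1,-3.3,0.1,0,0,0,0,0.1,-3.3,0.1,0,0,0,0])

```text
clock: 8.1
tcp_pos: [0.4898, 0.2826, 0.2889]
orientation: [0.0, -0.669, 0.743, -0.0]
wrist_force: [0.2, 0.1, -1.1]
finger_gap: 0.0219
```

```bash
python3 - <<'E'
from hk import *
st();plan(tcp(.054))
s=read_camera("scene")
f=lambda i,x,y,w,h,k:cv2.resize(i[y:y+h,x:x+w],None,fx=k,fy=k,interpolation=cv2.INTER_CUBIC)
cv2.imwrite("pics/f.png",f(s,420,180,100,90,5))
plan(*[tcp(a) for a in(.25,.45,.65,.85,1.05,1.25,1.4,1.571)],start=tcp(.054))
E
```

```text
t 8.1 tcp [0.4898 0.2826 0.2889] psi -95.99 tilt 0.05 F [ 0.2  0.1 -1.1] gap 0.0219 q [ 0.38  0.29  0.15  1.43 -0.   -1.08]
[ 0.1  -0.05  0.04] [-0.05 -0.   -0.1 ] rows 0.0
[ 3.56 -0.    0.64] [0. 0. 0.] rows 0.9
[ 7.   -0.    2.01] [0. 0. 0.] rows 0.9
[10.1  -0.    4.02] [0. 0. 0.] rows 0.9
[12.73 -0.    6.61] [0. 0. 0.] rows 0.9
[14.8  -0.    9.67] [0. 0. 0.] rows 0.9
[16.22 -0.   13.09] [0. 0. 0.] rows 0.9
[16.82 -0.   15.79] [0. 0. 0.] rows 0.7
[17.   -0.   18.95] [0. 0. 0.] rows 0.8
```

View pics/f.png

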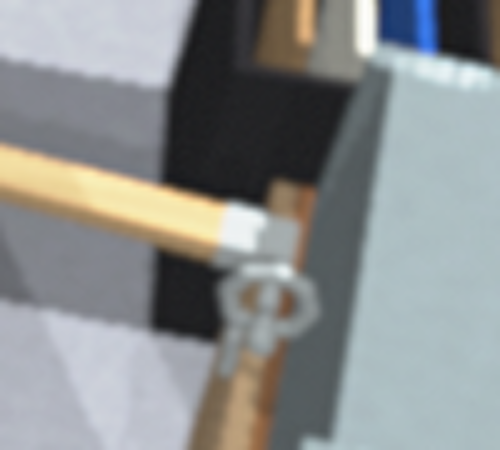

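Emit:
send_rows(series=[1.8,0,0.2,0,0,0,0,3.6,0,0.7,0,0,0,0,5.3,0,1.3,0,0,0,0,7,0,2,0,0,0,0,8.6,0,2.9,0,0,0,0,10.1,0,4,0,0,0,0,10.1,0,4,0,0,0,0])

```text
clock: 8.73
tcp_pos: [0.4759, 0.1804, 0.2478]
orientation: [-0.002, -0.669, 0.743, 0.001]
wrist_force: [0.2, 0.7, -1.1]
finger_gap: 0.0216
```

```bash
cat > chk.py <<'E'
from hk import *
import sys
st()
s=read_camera("scene")
f=lambda i,x,y,w,h,k:cv2.resize(i[y:y+h,x:x+w],None,fx=k,fy=k,interpolation=cv2.INTER_CUBIC)
cv2.imwrite(sys.argv[1],f(s,370,180,150,140,4))
E
python3 chk.py pics/g.png; python3 -c "
from hk import *
plan(tcp(.65),tcp(1.05),tcp(1.571))"
```

```text
t 8.73 tcp [0.4759 0.1804 0.2478] psi -96.04 tilt 0.18 F [ 0.2  0.7 -1.1] gap 0.0216 q [ 0.2   0.18 -0.08  1.31 -0.   -1.26]
[-0.01 -0.34  0.04] [ 0.11 -0.03 -0.15] rows 0.1
[ 4.69 -0.36  5.69] [ 0.11 -0.03 -0.15] rows 1.8
[ 6.89 -0.38 14.97] [ 0.11 -0.03 -0.15] rows 2.3
```

View pics/g.png

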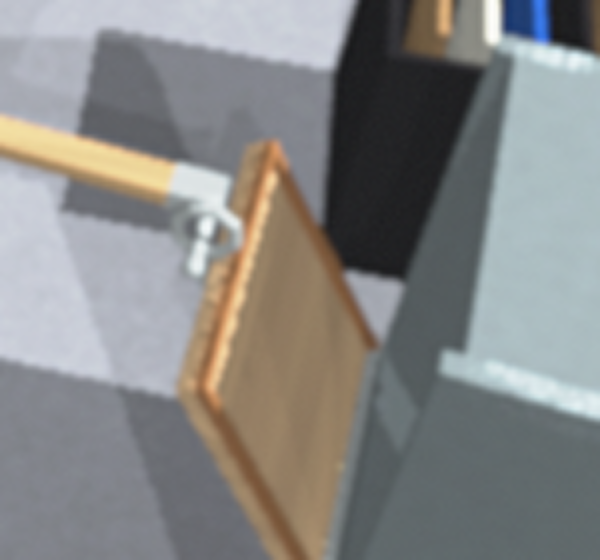

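Emit:
send_rows(series=[1.4,-0.3,1.2,0,0,0,0,2.6,-0.3,2.6,0,0,0,0,3.7,-0.3,4.1,0,0,0,0,4.7,-0.3,5.7,0,0,0,0,5.5,-0.3,7.3,0,0,0,0,6.1,-0.3,9.1,0,0,0,0,6.5,-0.3,10.9,0,0,0,0,6.8,-0.3,12.8,0,0,0,0,6.9,-0.3,14.2,0,0,0,0,6.9,-0.3,14.2,0,0,0,0])

```text
clock: 9.62
tcp_pos: [0.4714, 0.1124, 0.1049]
orientation: [-0.003, -0.669, 0.743, 0.0]
wrist_force: [-0.9, -2.3, -1.8]
finger_gap: 0.0219
```

Emit:
send_rows(series=[0,0,0.4,0,0,0,0,0,0,0.8,0,0,0,0,0,0,1.1,0,0,0,0,0,0,1.4,0,0,0,0,0,0,1.4,0,0,0,0])

```text
clock: 10.03
tcp_pos: [0.4736, 0.1134, 0.0936]
orientation: [0.0, -0.67, 0.743, -0.0]
wrist_force: [-2.9, -5.8, 2.8]
finger_gap: 0.0219
```

```bash
python3 chk.py pics/g2.png; python3 -c "
from hk import *
plan(tcp(1.571))"
```

```text
t 10.03 tcp [0.4736 0.1134 0.0936] psi -95.92 tilt 0.04 F [-2.9 -5.8  2.8] gap 0.0219 q [ 0.07  0.23 -0.41  0.92 -0.   -1.4 ]
[ 0.11  0.08 -0.51] [-0.05 -0.03 -0.03] rows 0.1
```

View pics/g2.png

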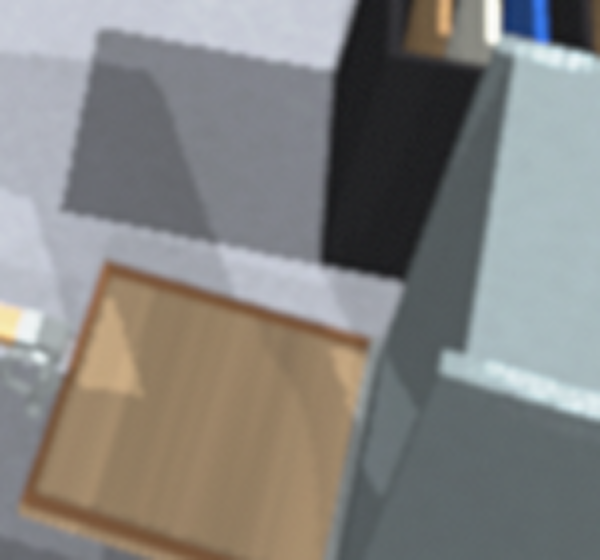

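Emit:
send_rows(series=[0.2,0,0.3,0,0,0,0,0.2,0,0.6,0,0,0,0,0.2,0,0.6,0,0,0,0,0.2,0,0.6,0,0,0,0])

```text
clock: 10.42
tcp_pos: [0.4742, 0.1113, 0.0879]
orientation: [0.001, -0.669, 0.743, -0.001]
wrist_force: [-1.1, -4.6, 2.7]
finger_gap: 0.0218
```

```bash
python3 - <<'E'
from hk import *
st();plan(tcp(1.571))
s=read_camera("scene");t=read_camera("top")
f=lambda i,x,y,w,h,k:cv2.resize(i[y:y+h,x:x+w],None,fx=k,fy=k,interpolation=cv2.INTER_CUBIC)
# expected outline of level hatch face (drawn)
for n,im in(("scene",s),("top",t)):
    P=[np.r_[np.array([X,Y])-d*xl+w*yl,.127] for d,w in((0,.1),(.165,.1),(.165,-.1),(0,-.1))]
    cv2.polylines(im,[np.int32(np.round(w2p(n,P)*16))],True,(0,0,255),1,cv2.LINE_AA,4)
cv2.imwrite("pics/h.png",np.hstack([f(s,370,200,130,140,3),f(t,95,110,130,140,3)]))
E
```

```text
t 10.42 tcp [0.4742 0.1113 0.0879] psi -95.97 tilt 0.13 F [-1.1 -4.6  2.7] gap 0.0218 q [ 0.07  0.24 -0.42  0.91 -0.   -1.4 ]
[-0.1   0.16 -1.11] [-0.13 -0.01 -0.08] rows 0.3
```

View pics/h.png

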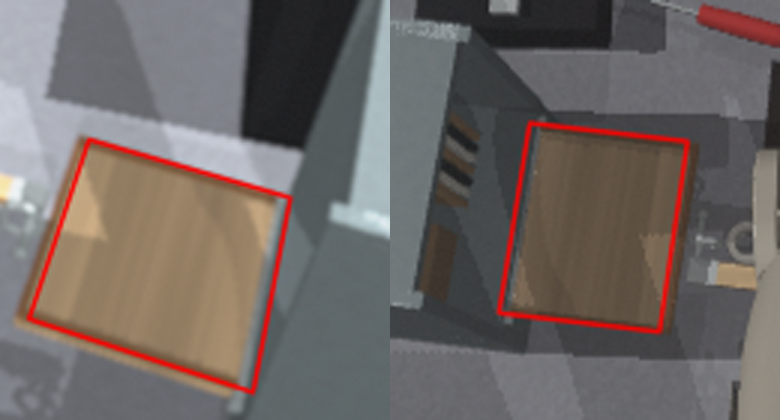

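Emit:
send_rows(series=[0.5,0,0.2,0,0,0,0,0.5,0,0.5,0,0,0,0,0.5,0,0.5,0,0,0,0,0.5,0,0.5,0,0,0,0])

```text
clock: 10.85
tcp_pos: [0.4735, 0.1061, 0.0826]
orientation: [0.001, -0.669, 0.743, -0.001]
wrist_force: [0.1, -4.7, 4.1]
finger_gap: 0.0216
```

```bash
python3 - <<'E'
from hk import *
st();s=get_state();print(s["ft_torque"])
im=read_camera("wrist")
t=read_camera("top");sc=read_camera("scene")
f=lambda i,x,y,w,h,k:cv2.resize(i[y:y+h,x:x+w],None,fx=k,fy=k,interpolation=cv2.INTER_CUBIC)
cv2.imwrite("pics/i.png",np.hstack([f(sc,350,220,130,100,3),f(t,95,130,130,100,3)]))
cv2.imwrite("pics/hatchtop.png",t);cv2.imwrite("pics/hatchscene.png",sc)
for n,z in(("top",.127),("scene",.127)):
  for r in silhouettes(n,"hatch")[:1]: print(r["p"],r["box"],rect(n,r["pixels"],z))
E
```

```text
t 10.85 tcp [0.4735 0.1061 0.0826] psi -95.99 tilt 0.1 F [ 0.1 -4.7  4.1] gap 0.0216 q [ 0.06  0.24 -0.44  0.89 -0.   -1.41]
[ 0.04902578 -0.34121624 -0.28878926]
0.82 [131.6, 153.5, 72.3, 67.3] [530.5 348.4 203.2 202.4  83.7]
0.58 [372.1, 247.1, 90.2, 85.8] [535.7 351.  218.3 203.5  -5.5]
```

View pics/i.png

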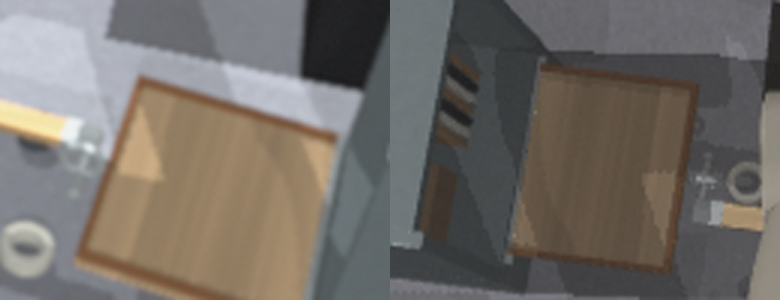

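```bash
python3 - <<'E'
from h import *
def tri(uvs):
    A=[];b=[]
    for n,uv in uvs:
        K,t,M=cam(n);d=M@np.linalg.solve(K,[*uv,1]);d/=np.linalg.norm(d);P=np.eye(3)-np.outer(d,d);A.append(P);b.append(P@t)
    A=np.vstack(A);x,r,_,_=np.linalg.lstsq(A,np.hstack(b),rcond=None);return x,np.sqrt(r)
for a,b in(((188.3,220),(396.7,245)),((197.7,157.7),(376,306.7))): print(tri([("top",a),("scene",b)]))
for u in((188.3,220),(197.7,157.7)): print(p2w("top",u,.127))
for u in((145.3,152),(135.7,215)): print("hinge",p2w("top",u,.12))
for u in((396.7,245),(376,306.7)): print(p2w("scene",u,.127))
s=get_state();p=s["tcp_pos"];r=rot(s["orientation"]);
for d in(-.034,-.058): print("pin",p+r.apply([-.169,d,-.016]))
E
```

```text
(array([0.42664275, 0.29787314, 0.12813841]), array([0.00410868]))
(array([0.62400586, 0.2778702 , 0.1187093 ]), array([0.0033855]))
[0.42710569 0.29515212 0.127     ]
[0.62224162 0.27407828 0.127     ]
hinge [0.63978213 0.43931826 0.12      ]
hinge [0.44108924 0.45811549 0.12      ]
[0.42467194 0.30076778 0.127     ]
[0.62982964 0.28013361 0.127     ]
pin [0.524817   0.27067631 0.09875133]
pin [0.54868627 0.26817508 0.09879329]
```

Emit:
send_rows(series=[0.3,0,-0.4,0,0,0,0,0.3,0,-0.8,0,0,0,0,0.3,0,-0.8,0,0,0,0,0.3,0,-0.8,0,0,0,0])

```text
clock: 11.43
tcp_pos: [0.4718, 0.1036, 0.0901]
orientation: [-0.0, -0.67, 0.743, 0.0]
wrist_force: [1.6, -0.0, -0.1]
finger_gap: 0.0219
```

Emit:
send_rows(series=[0,0.5,0,0,0,0,0,0,1.5,0,0,0,0,0,0,2.5,0,0,0,0,0,0,2.5,0,0,0,0,0])

```text
clock: 11.77
tcp_pos: [0.4435, 0.1064, 0.0897]
orientation: [-0.002, -0.67, 0.742, 0.001]
wrist_force: [-4.0, 0.8, 0.2]
finger_gap: 0.0218
```

```bash
python3 -c "
from hk import *
st()"
```

```text
t 11.77 tcp [0.4435 0.1064 0.0897] psi -95.84 tilt 0.24 F [-4.   0.8  0.2] gap 0.0218 q [ 0.06  0.19 -0.49  0.9   0.   -1.41]
```

Emit:
send_rows(series=[0,1,0,0,0,0,0,0,2,0,0,0,0,0,0,3,0,0,0,0,0,0,4.2,0,0,0,0,0,0,4.2,0,0,0,0,0,3,4.2,-3,0,0,0,0,5,4.2,-6,0,0,0,0,7,4.2,-9,0,0,0,0,7,4.2,-9,0,0,0,0])

```text
clock: 12.52
tcp_pos: [0.4015, 0.0381, 0.1856]
orientation: [0.003, -0.669, 0.744, -0.004]
wrist_force: [1.6, 0.9, -0.6]
finger_gap: 0.0219
```

```bash
python3 - <<'E'
from hk import *
st()
sc=read_camera("scene");t=read_camera("top");w=read_camera("wrist")
f=lambda i,x,y,w,h,k:cv2.resize(i[y:y+h,x:x+w],None,fx=k,fy=k,interpolation=cv2.INTER_CUBIC)
cv2.imwrite("pics/j.png",np.hstack([f(sc,300,180,200,150,2),f(w,120,0,300,300,1)]))
for r in silhouettes("scene","hatch")[:1]: print(r["p"],r["box"],rect("scene",r["pixels"],.127))
cv2.imwrite("pics/sc_j.png",sc)
m=(.4680,-.3602,.039)
plan((.44,-.1,.2,210),(m[0],m[1],.2,153.84),(m[0],m[1],.12,153.84),(m[0],m[1],.042,153.84))
E
```

```text
t 12.52 tcp [0.4015 0.0381 0.1856] psi -96.08 tilt 0.54 F [ 1.6  0.9 -0.6] gap 0.0219 q [-0.1  -0.   -0.45  1.12 -0.   -1.57]
0.73 [371.9, 244.3, 92.8, 88.2] [536.2 350.9 215.5 201.7  -6.2]
[13.58 -5.66 -2.06] [ 6.000e-02 -3.000e-02  5.406e+01] rows 7.6
[ 39.17 -11.14  -2.06] [ 4.0000e-02 -6.0000e-02  1.1022e+02] rows 7.8
[ 39.17 -11.14   5.94] [ 4.0000e-02 -6.0000e-02  1.1022e+02] rows 1.9
[ 39.17 -11.15  13.74] [ 4.0000e-02 -6.0000e-02  1.1022e+02] rows 1.9
```

View pics/j.png

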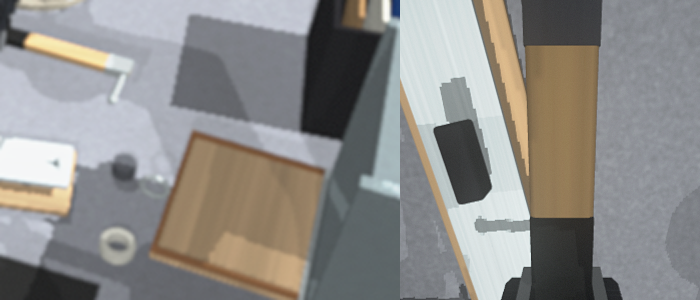

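Emit:
send_rows(series=[1.7,-0.7,-0.3,0,0,7,0,3.4,-1.4,-0.6,0,0,14,0,5.1,-2.1,-0.9,0,0,21,0,6.8,-2.8,-1.2,0,0,27,0,8.5,-3.5,-1.5,0,0,34,0,10.2,-4.2,-1.8,0,0,41,0,11.9,-5,-2,0,0,48,0,13.6,-5.7,-2.1,0,0,54,0,13.6,-5.7,-2.1,0,0,54,0])

```text
clock: 13.47
tcp_pos: [0.4418, -0.1021, 0.1997]
orientation: [-0.001, -0.257, 0.966, -0.0]
wrist_force: [0.3, 0.0, -2.1]
finger_gap: 0.0216
```

```bash
python3 - <<'E'
from hk import *
st()
plan((.469,-.361,.2,153.9),(.469,-.361,.12,153.9))
E
```

```text
t 13.47 tcp [ 0.4418 -0.1021  0.1997] psi -150.22 tilt 0.09 F [ 0.3  0.  -2.1] gap 0.0216 q [-0.4   0.09 -0.31  1.17 -0.   -0.92]
[ 1.049e+01 -2.383e+01 -2.000e-02] [-2.000e-02 -9.000e-02  5.588e+01] rows 7.8
[ 10.48 -23.83   7.98] [-2.000e-02 -9.000e-02  5.588e+01] rows 1.9
```

Emit:
send_rows(series=[1.3,-3,0,0,0,7,0,2.6,-6,0,0,0,14,0,3.9,-9,0,0,0,21,0,5.2,-12,0,0,0,28,0,6.6,-15,0,0,0,35,0,7.9,-18,0,0,0,42,0,9.2,-21,0,0,0,49,0,10.5,-23.8,2,0,0,55.9,0,10.5,-23.8,5,0,0,55.9,0,10.5,-23.8,8,0,0,55.9,0])

```text
clock: 14.3
tcp_pos: [0.4698, -0.3599, 0.1191]
orientation: [0.0, 0.224, 0.975, 0.0]
wrist_force: [-0.4, 0.5, -1.9]
finger_gap: 0.0219
```

Emit:
send_rows(series=[0,0,0,0,0,0,0,0,0,0,0,0,0,0])

```text
clock: 14.47
tcp_pos: [0.4678, -0.3562, 0.1184]
orientation: [-0.003, 0.223, 0.975, 0.002]
wrist_force: [0.4, -0.4, -0.7]
finger_gap: 0.0217
```

```bash
python3 - <<'E'
from hk import *
st()
plan((.469,-.361,.04,153.9))
E
```

```text
t 14.47 tcp [ 0.4678 -0.3562  0.1184] psi 154.28 tilt 0.44 F [ 0.4 -0.4 -0.7] gap 0.0217 q [-0.79  0.4  -0.11  1.07  0.   -0.34]
[-0.37 -0.41  7.84] [ 0.15 -0.41  0.38] rows 1.9
```

Emit:
send_rows(series=[0,0,0,0,0,0,0,0,0,0,0,0,0,0,0,0,0,0,0,0,0,0,0,0,0,0,0,0])

```text
clock: 14.8
tcp_pos: [0.4703, -0.3594, 0.1232]
orientation: [0.001, 0.223, 0.975, -0.001]
wrist_force: [-0.3, 1.0, -2.1]
finger_gap: 0.0216
```

```bash
python3 - <<'E'
from hk import *
st()
plan((.469,-.361,.04,153.9))
E
```

```text
t 14.8 tcp [ 0.4703 -0.3594  0.1232] psi 154.21 tilt 0.19 F [-0.3  1.  -2.1] gap 0.0216 q [-0.79  0.39 -0.11  1.07 -0.   -0.34]
[ 0.08 -0.19  8.32] [-0.06  0.18  0.31] rows 2.0
```

Emit:
send_rows(series=[0,-0.2,0,0,0,0.3,0,0,-0.2,1,0,0,0.3,0,0,-0.2,2.5,0,0,0.3,0,0,-0.2,4,0,0,0.3,0,0,-0.2,5,0,0,0.3,0,0,-0.2,6,0,0,0.3,0,0,-0.2,7,0,0,0.3,0,0,-0.2,7.5,0,0,0.3,0,0,-0.2,8,0,0,0.3,0,0,-0.2,8,0,0,0.3,0])

```text
clock: 15.63
tcp_pos: [0.4681, -0.3605, 0.0403]
orientation: [-0.001, 0.226, 0.974, 0.0]
wrist_force: [0.1, -0.2, -1.7]
finger_gap: 0.0219
```

```bash
python3 - <<'E'
from hk import *
st(); im=read_camera("wrist"); cv2.imwrite("pics/k.png",im)
plan((.469,-.361,.039,153.9))
E
```

```text
t 15.63 tcp [ 0.4681 -0.3605  0.0403] psi 153.86 tilt 0.07 F [ 0.1 -0.2 -1.7] gap 0.0219 q [-0.79  0.47 -0.22  0.89 -0.   -0.34]
[-0.07  0.    0.2 ] [ 0.01 -0.03 -0.03] rows 0.1
```

Emit:
send_rows(series=[0,0,0.2,0,0,0,0,0,0,0.2,0,0,0,0,0,0,0.2,0,0,0,0.4,0,0,0.2,0,0,0,0.6,0,0,0.2,0,0,0,1,0,0,0.2,0,0,0,1,0,0,-2,0,0,0,1,0,0,-6,0,0,0,1,0,0,-10,0,0,0,1,0,0,-14,0,0,0,1])

```text
clock: 16.52
tcp_pos: [0.4681, -0.3604, 0.1827]
orientation: [-0.0, 0.226, 0.974, 0.0]
wrist_force: [-0.3, -0.2, 0.1]
finger_gap: 0.0857
```

```bash
python3 - <<'E'
from h import *
st(); top=read_camera("top");sc=read_camera("scene")
for n in("top","scene"):
  for l,z in(("pole",.061),("plate",.04),("carrier",.012)):
    for r in silhouettes(n,l)[:1]: print(n,l,r["p"],r["box"],rect(n,r["pixels"],z))
# view area over plate
plan((.46,-.16,.22,125),(.45,-.02,.25,97))
E
```

```text
t 16.52 tcp [ 0.4681 -0.3604  0.1827] psi 153.86 tilt 0.05 F [-0.3 -0.2  0.1] gap 0.0857 q [-0.79  0.36 -0.    1.21 -0.   -0.34]
top pole 0.61 [405.7, 165.6, 23.9, 23.2] [ 583.9 -419.8   87.5   27.1  -26.9]
top plate 0.85 [238.7, 194.5, 100.0, 30.8] [471.4  -5.6 319.1  71.1 -83.2]
top carrier 0.64 [232.9, 191.3, 107.4, 44.6] [428.5  -9.9 328.8  29.1 -83.7]
scene pole 0.95 [91.6, 197.4, 99.8, 63.3] [ 512.9 -378.4  267.2   77.6  -36.5]
scene plate 0.64 [217.2, 237.3, 121.3, 39.2] [470.6  -3.7 322.1  84.5 -82.9]
scene carrier 0.84 [210.0, 245.2, 128.4, 42.8] [509.8   2.2 334.7  84.2 -75.6]
[ 9.51 17.62 -4.01] [ 1.000e-02 -1.900e-01  2.886e+01] rows 4.9
[16.58 29.75 -6.97] [-3.000e-02 -1.900e-01  5.686e+01] rows 3.9
```

Emit:
send_rows(series=[2.1,3.8,-0.3,0,0,6,1,4.3,7.5,-0.6,0,0,12.5,1,6.4,11.2,-0.9,0,0,19,1,8.5,15,-1.2,0,0,25,1,10.6,18.7,-1.5,0,0,31.5,1,12.7,22.5,-1.7,0,0,38,1,14.8,26.2,-1.7,0,0,44.5,1,15.5,31.2,-1.7,0,0,51,1,15.5,31.2,-1.7,0,0,57,1,15.5,31.2,-1.7,0,0,57,1])

```text
clock: 17.75
tcp_pos: [0.4662, -0.0081, 0.1971]
orientation: [-0.001, 0.664, 0.748, 0.0]
wrist_force: [-0.6, 0.3, -0.3]
finger_gap: 0.0853
```

Emit:
send_rows(series=[0,0,0,0,0,0,1,0,0,0,0,0,0,1,0,0,0,0,0,0,1,0,0,0,0,0,0,1])

```text
clock: 18.08
tcp_pos: [0.4665, -0.0136, 0.1979]
orientation: [-0.0, 0.664, 0.748, -0.0]
wrist_force: [-0.5, 0.3, 0.5]
finger_gap: 0.0856
```

```bash
python3 - <<'E'
from h import *
st(); c=cam("wrist");im=read_camera("wrist"); cv2.imwrite("pics/l.png",im)
for r in silhouettes("wrist","plate")[:1]: print(r["p"],r["box"],rect("wrist",r["pixels"],.04))
g=im.max(2)
for z in(.076,):
  u=w2p("wrist",[[.4714,-.0056,z]],c)[0];print("block exp",u)
m=((g<60)).astype(np.uint8)
n,lab,s,ce=cv2.connectedComponentsWithStats(m)
for i in range(1,n):
  if s[i,4]>300: print(s[i],ce[i],rect("wrist",lab==i,.076))
plan((.4714,-.0056,.06-G,96.8))
E
```

```text
t 18.08 tcp [ 0.4665 -0.0136  0.1979] psi 96.79 tilt 0.05 F [-0.5  0.3  0.5] gap 0.0856 q [-0.2   0.12 -0.28  1.17 -0.    1.25]
0.62 [242.5, 0.0, 95.7, 334.6] [474.4 -11.2 307.   71.6 -83.2]
block exp [286.97691942 198.10643811]
[    0     0   560   420 74154] [391.52030909 256.05905278] [470.5 -55.6 578.9 377.1   6.9]
[ 526  243   34  107 1903] [547.42984761 305.04414083] [711.8 -75.  112.   29.4 -68.3]
[ 0.73  0.57 15.68] [-0.02  0.   -0.02] rows 3.8
```

View pics/l.png

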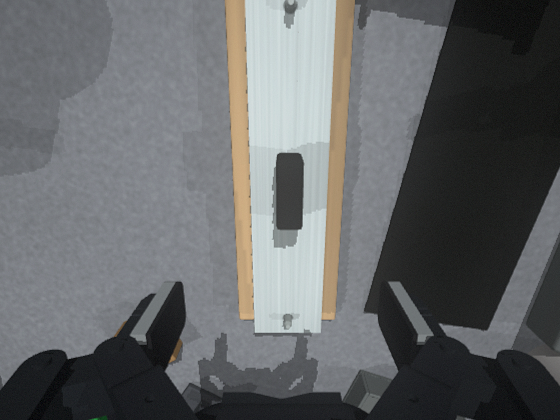

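```bash
python3 - <<'E'
from h import *
c=cam("wrist")
print(p2w("wrist",(289.5,191.5),.076,c),p2w("wrist",(289,153),.076,c),p2w("wrist",(289,230),.076,c))
a,b=p2w("wrist",(290.5,7),.054,c),p2w("wrist",(287.8,321),.05,c);print(a,b,(a+b)/2,np.degrees(np.arctan2(*(a-b)[1::-1])),np.linalg.norm(a-b))
E
```

```text
[4.72933647e-01 1.04070865e-04 7.60000000e-02] [0.46866022 0.03060285 0.076     ] [ 0.47671609 -0.03290456  0.076     ]
[0.45716847 0.13354236 0.054     ] [ 0.48978375 -0.14133674  0.05      ] [ 0.47347611 -0.00389719  0.052     ] 96.76668962277773 0.2768361914213023
```

Emit:
send_rows(series=[1,0.7,3,0,0,0,1,1,0.7,6,0,0,0,1,1,0.7,9,0,0,0,1,1,0.7,12,0,0,0,1,1,0.7,14,0,0,0,1,1,0.7,15.2,0,0,0,1,1,0.7,15.2,0,0,0,1,1,0.7,15.2,0,0,0,0.6,1,0.7,15.2,0,0,0,0.4,1,0.7,15.2,0,0,0,0.3], newtons=40)

```text
clock: 19.02
tcp_pos: [0.4737, -0.0022, 0.0476]
orientation: [0.001, 0.664, 0.748, 0.001]
wrist_force: [0.0, 0.6, 0.2]
finger_gap: 0.0512
```

Emit:
send_rows(series=[0,0,0,0,0,0,0.2,0,0,0,0,0,0,0,0,0,0,0,0,0,0,0,0,0,0,0,0,0,0,0,0,0,0,0,0], newtons=40)

```text
clock: 19.43
tcp_pos: [0.4728, -0.0019, 0.047]
orientation: [0.001, 0.664, 0.748, 0.0]
wrist_force: [-2.1, 0.1, 5.1]
finger_gap: 0.0217
```

Emit:
send_rows(series=[0,0,0,0,0,0,0,0,0,0,0,0,0,0], newtons=100)

```text
clock: 19.6
tcp_pos: [0.4728, -0.0019, 0.0472]
orientation: [0.001, 0.664, 0.748, 0.0]
wrist_force: [-2.8, -0.1, 6.7]
finger_gap: 0.0204
```

```bash
python3 -c "
from h import *
st()"
```

```text
t 19.6 tcp [ 0.4728 -0.0019  0.0472] psi 96.86 tilt 0.07 F [-2.8 -0.1  6.7] gap 0.0204 q [-0.17  0.26 -0.51  0.8  -0.    1.28]
```

Emit:
send_rows(series=[0,0,-0.3,0,0,0,0,0,0,-0.8,0,0,0,0,0,0,-1.5,0,0,0,0,0,0,-2.3,0,0,0,0,0,0,-3.2,0,0,0,0,0,0,-4.2,0,0,0,0,0,0,-5.5,0,0,0,0,0,0,-7,0,0,0,0,0,0,-8,0,0,0,0,0,0,-8,0,0,0,0])

```text
clock: 20.43
tcp_pos: [0.4744, -0.002, 0.1291]
orientation: [0.002, 0.663, 0.748, 0.001]
wrist_force: [-0.2, -0.2, -4.0]
finger_gap: 0.0201
```

```bash
python3 - <<'E'
from h import *
st();plan((.6645,.034,.12,86.9),(.6645,.034,.03,86.9)); print(get_state()["ft_torque"])
im=read_camera("top")
for l,z in(("plate",.117),("mat",.004)):
  for r in silhouettes("top",l)[:2]: print(l,r["p"],r["box"],rect("top",r["pixels"],z))
c=cam("wrist");read_camera("wrist")
for r in silhouettes("wrist","plate")[:1]: print(r["p"],r["box"],rect("wrist",r["pixels"],.04))
E
```

```text
t 20.43 tcp [ 0.4744 -0.002   0.1291] psi 96.87 tilt 0.28 F [-0.2 -0.2 -4. ] gap 0.0201 q [-0.17  0.18 -0.39  1.   -0.    1.28]
[ 1.3 19.3  1. ] [0.27 0.06 9.97] rows 4.6
[ 1.31 19.26 10.  ] [0.27 0.06 9.97] rows 2.2
[ 0.03016271 -0.09114379  0.02005473]
plate 0.75 [237.5, 190.2, 104.6, 31.0] [ 486.  -104.3  119.5   71.8  -84.2]
mat 0.94 [218.6, 130.9, 115.3, 51.5] [664.1  32.3 380.  150.4  86.9]
mat 0.6 [233.3, 191.9, 107.7, 32.2] [ 504.8 -111.7  127.8   75.6  -83.4]
0.89 [190.3, 0.0, 183.3, 398.0] [473.8 -13.2 299.6 107.6 -83. ]
```

Emit:
send_rows(series=[0.2,2,0,0,0,1,0,0.4,5,0,0,0,2.5,0,0.6,8,0,0,0,4,0,0.8,11,0,0,0,5.5,0,1,14,0,0,0,7,0,1.2,16.5,0,0,0,8.5,0,1.3,18.3,0,0,0,9.5,0,1.3,19.2,0,0,0,10,0,1.3,19.2,0,0,0,10,0,1.3,19.2,0,0,0,10,0])

```text
clock: 21.52
tcp_pos: [0.6609, 0.0343, 0.1245]
orientation: [-0.001, 0.726, 0.688, -0.001]
wrist_force: [0.5, -1.1, -4.2]
finger_gap: 0.0203
```

Emit:
send_rows(series=[0,0,0,0,0,0,0,0,0,2,0,0,0,0,0,0,4,0,0,0,0,0,0,6,0,0,0,0,0,0,8,0,0,0,0,0,0,8.6,0,0,0,0,0,0,9.2,0,0,0,0,0,0,9.2,0,0,0,0,0,0,9.2,0,0,0,0])

```text
clock: 22.27
tcp_pos: [0.6619, 0.034, 0.0352]
orientation: [0.0, 0.726, 0.687, 0.0]
wrist_force: [-0.2, -0.4, -4.1]
finger_gap: 0.0201
```

```bash
python3 - <<'E'
from h import *
st();plan((.6645,.034,.0195,86.9)); 
E
```

```text
t 22.27 tcp [0.6619 0.034  0.0352] psi 86.86 tilt 0.06 F [-0.2 -0.4 -4.1] gap 0.0201 q [-0.07  0.59 -0.01  0.96 -0.    1.56]
[0.01 0.26 1.57] [ 0.06  0.01 -0.04] rows 0.4
```

Emit:
send_rows(series=[0,0.2,0.4,0,0,0,0,0,0.2,0.8,0,0,0,0,0,0.2,1.2,0,0,0,0,0,0.2,1.4,0,0,0,0,0,0.2,1.6,0,0,0,0,0,0.2,1.6,0,0,0,0])

```text
clock: 22.77
tcp_pos: [0.6634, 0.0341, 0.0196]
orientation: [0.0, 0.726, 0.688, 0.0]
wrist_force: [-3.9, 0.4, 4.4]
finger_gap: 0.0206
```

```bash
python3 - <<'E'
from h import *
st();plan((.6645,.034,.0195,86.9)); 
E
```

```text
t 22.77 tcp [0.6634 0.0341 0.0196] psi 86.87 tilt 0.03 F [-3.9  0.4  4.4] gap 0.0206 q [-0.07  0.61 -0.03  0.94 -0.    1.56]
[-0.    0.11  0.01] [ 0.02  0.02 -0.03] rows 0.0
```

Emit:
send_rows(series=[0,0,0,0,0,0,0.5,0,0,0,0,0,0,1,0,0,0,0,0,0,1,0,0,0,0,0,0,1,0,0,0,0,0,0,1,0,0,-3,0,0,0,1,0,0,-7,0,0,0,1,0,0,-11,0,0,0,1,0,0,-15,0,0,0,1,0,0,-18,0,0,0,1])

```text
clock: 23.6
tcp_pos: [0.6644, 0.034, 0.2022]
orientation: [0.001, 0.726, 0.688, 0.001]
wrist_force: [1.1, 0.6, -0.3]
finger_gap: 0.0852
```

Emit:
send_rows(series=[-0.9,-3,0,0,0,-1.5,1,-1.8,-6,0,0,0,-3,1,-2.7,-9,0,0,0,-4.5,1,-3.6,-12,0,0,0,-6,1,-4.5,-15,0,0,0,-7.5,1,-5.6,-18.7,0,0,0,-9.9,1,-5.6,-18.7,0,0,0,-9.9,1,-5.6,-18.7,0,0,0,-9.9,1,-5.6,-18.7,0,0,0,-9.9,1,-5.6,-18.7,0,0,0,-9.9,1])

```text
clock: 24.43
tcp_pos: [0.4754, -0.0118, 0.1988]
orientation: [0.001, 0.664, 0.748, 0.001]
wrist_force: [0.9, -0.3, -0.3]
finger_gap: 0.0854
```

```bash
python3 - <<'E'
from h import *
st(); c=cam("wrist");im=read_camera("wrist"); cv2.imwrite("pics/n.png",im)
read_camera("top")
for l,z in(("plate",.012),("tray",.036),("mat",.004)):
  for r in silhouettes("top",l)[:2]: print(l,round(r["p"],2),r["box"],rect("top",r["pixels"],z))
for l in("good1","odd1","odd2"):
  for r in silhouettes("wrist",l): 
    if r["p"]>.3: print(l,round(r["p"],2),r["box"],int(r["pixels"].sum()),rect("wrist",r["pixels"],.028))
E
```

```text
t 24.43 tcp [ 0.4754 -0.0118  0.1988] psi 96.76 tilt 0.12 F [ 0.9 -0.3 -0.3] gap 0.0854 q [-0.19  0.13 -0.27  1.17  0.    1.26]
plate 0.8 [229.4, 141.6, 98.8, 27.3] [667.6 118.1 144.3  71.7  86.5]
tray 0.88 [381.6, 266.5, 51.0, 49.1] [ 222.5 -388.1  144.6  140.2  -80.5]
tray 0.77 [360.3, 135.8, 47.5, 55.2] [ 636.9 -319.1  144.9  139.   -14. ]
mat 0.8 [220.2, 128.8, 115.2, 53.7] [664.7  32.1 385.  154.8  87.4]
good1 0.68 [261.0, 184.6, 34.0, 39.4] 1261 [472.8 -22.8  40.1  36.6 -83.2]
good1 0.65 [256.1, 221.9, 41.2, 34.3] 1110 [476.4 -63.3  39.   36.1 -83.2]
odd1 0.92 [257.2, 144.3, 38.9, 33.9] 808 [466.   16.7  37.6  19.6  27.2]
odd1 0.84 [257.2, 50.0, 43.0, 37.6] 1178 [459.8  94.3  36.6  25.2   1.3]
odd2 0.92 [257.2, 144.3, 38.9, 33.9] 808 [465.8  16.6  37.6  19.6  27.2]
odd2 0.84 [257.2, 50.0, 43.0, 37.6] 1178 [459.7  94.3  36.6  25.2   1.3]
```

View pics/n.png

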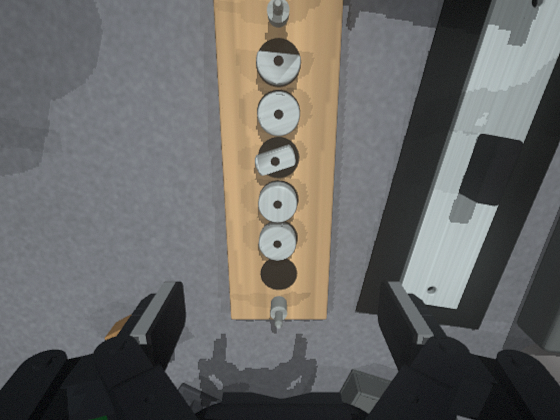

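```bash
cat > ad.py <<'E'
from h import *
K,_,_=cam("top")
H=np.array([.5428,.451]);ya=np.radians(83.9);xl=np.array([np.cos(ya),np.sin(ya)]);yl=np.array([-xl[1],xl[0]])
hp=lambda d,w:H-d*xl+w*yl
E
python3 - <<'E'
from ad import *
st();c=cam("wrist")
P=np.array([p2w("wrist",u,.028,c)[:2] for u in((278,61),(278.3,114),(276,160),(277.8,204),(277.8,243))])
u=np.array([np.cos(np.radians(96.8)),np.sin(np.radians(96.8))])
s=np.array([105,63,21,-21,-63])/1000
c0=np.mean([P[i]-s[i]*u for i in(0,1,3,4)],0);print(P,"\ncarrier",c0);print(c0+np.outer(s,u))
for d,w in((.115,-.048),(.115,.048),(.06,0)): print("place",hp(d,w))
E
```

```text
t 24.83 tcp [ 0.474  -0.0115  0.1981] psi 96.78 tilt 0.02 F [-0.9 -0.3 -0.4] gap 0.085 q [-0.19  0.13 -0.27  1.17 -0.    1.26]
[[ 0.45911285  0.10061224]
 [ 0.46431573  0.05815346]
 [ 0.46692039  0.0175296 ]
 [ 0.47345097 -0.02436759]
 [ 0.47815578 -0.06489918]] 
carrier [ 0.47124532 -0.00347754]
[[ 0.4588129   0.10078383]
 [ 0.46378587  0.05907928]
 [ 0.46875883  0.01737473]
 [ 0.4737318  -0.02432982]
 [ 0.47870477 -0.06603437]]
place [0.57830785 0.33155046]
place [0.48285141 0.34175181]
place [0.53642416 0.39133972]
```

Emit:
send_rows(series=[0,0,0,0,0,-7,0.8,0,0,0,0,0,-14,0.8,0,0,0,0,0,-21,0.8,0,0,0,0,0,-28,0.8,0,0,0,0,0,-35,0.8,0,0,0,0,0,-42,0.8,0,0,0,0,0,-49,0.8,0,0,0,0,0,-56,0.8,0,0,0,0,0,-60,0.8])

```text
clock: 25.58
tcp_pos: [0.4739, -0.0116, 0.1982]
orientation: [-0.0, 0.199, 0.98, -0.0]
wrist_force: [-0.2, -0.4, 0.0]
finger_gap: 0.0684
```

Emit:
send_rows(series=[0,0,0,0,0,-7,0.8,0,0,0,0,0,-14,0.8,0,0,0,0,0,-21,0.8,0,0,0,0,0,-28,0.8,0,0,0,0,0,-35,0.8,0,0,0,0,0,-42,0.8,0,0,0,0,0,-49,0.8,0,0,0,0,0,-56,0.8,0,0,0,0,0,-60,0.8])

```text
clock: 26.33
tcp_pos: [0.4738, -0.0116, 0.1982]
orientation: [-0.0, -0.318, 0.948, -0.0]
wrist_force: [0.7, 0.2, -0.8]
finger_gap: 0.0682
```

Emit:
send_rows(series=[0.3,-0.5,1,0,0,-7,0.8,0.6,-1,2,0,0,-14,0.8,1,-1.5,3,0,0,-21,0.8,1.3,-2,4,0,0,-28,0.8,1.6,-2.5,5,0,0,-35,0.8,2,-3,6,0,0,-42,0.8,2.3,-3.6,7,0,0,-49,0.8,2.6,-4.2,8,0,0,-56,0.8,2.9,-4.6,8,0,0,-60,0.8,2.9,-4.6,8,0,0,-60,0.8])

```text
clock: 27.17
tcp_pos: [0.4778, -0.0664, 0.1175]
orientation: [0.0, 0.748, -0.664, -0.001]
wrist_force: [-0.5, 0.3, -0.1]
finger_gap: 0.0685
```

Emit:
send_rows(series=[0,0,0,0,0,0,0.8,0,0,0,0,0,0,0.8,0,0,0,0,0,0,0.8])

```text
clock: 27.42
tcp_pos: [0.4784, -0.0656, 0.1187]
orientation: [-0.0, 0.747, -0.664, 0.0]
wrist_force: [0.3, 0.5, 0.4]
finger_gap: 0.0683
```

```bash
python3 - <<'E'
from ad import *
st();plan((.4785,-.0655,.013,-83.2)); c=cam("wrist");read_camera("wrist")
for r in silhouettes("wrist","good1"):
  if r["p"]>.3:print(round(r["p"],2),r["box"],rect("wrist",r["pixels"],.028))
E
```

```text
t 27.42 tcp [ 0.4784 -0.0656  0.1187] psi -83.29 tilt 0.04 F [0.3 0.5 0.4] gap 0.0683 q [-0.3   0.2  -0.39  0.98  0.   -1.99]
[-1.000e-02 -1.000e-02  1.057e+01] [-0.04 -0.02 -0.09] rows 2.5
0.97 [261.6, 241.6, 43.6, 51.1] [474.5 -27.8  41.6  36.6 -83.2]
0.86 [255.2, 188.7, 55.2, 50.2] [478.7 -68.4  40.8  36.8  81.1]
0.66 [259.4, 328.0, 43.3, 44.2] [466.3  52.1  46.4  36.  -84.4]
```

Emit:
send_rows(series=[0.1,0,3,0,0,0,0.8,0.1,0,6,0,0,0,0.8,0.1,0,8.5,0,0,0,0.8,0.1,0,9.6,0,0,0,0.8,0.1,0,10.5,0,0,0,0.8,0.1,0,10.5,0,0,0,0.8,0.1,0,10.5,0,0,0,0.3,0.1,0,10.5,0,0,0,0.3,0.1,0,10.5,0,0,0,0.3,0.1,0,10.5,0,0,0,0.3], newtons=60)

```text
clock: 28.35
tcp_pos: [0.4795, -0.0672, 0.0149]
orientation: [-0.001, 0.748, -0.664, 0.001]
wrist_force: [-0.1, -0.1, 6.6]
finger_gap: 0.0354
```

Emit:
send_rows(series=[0,0,0,0,0,0,0.2,0,0,0,0,0,0,0.2,0,0,-1,0,0,0,0.2,0,0,-3,0,0,0,0.2,0,0,-6,0,0,0,0.2,0,0,-10,0,0,0,0.2,0,0,-14,0,0,0,0.2,0,0,-18,0,0,0,0.2,0,0,-18,0,0,0,0.2])

```text
clock: 29.1
tcp_pos: [0.4823, -0.068, 0.2025]
orientation: [-0.003, 0.748, -0.664, 0.006]
wrist_force: [1.6, -0.5, 0.1]
finger_gap: 0.0356
```

```bash
python3 - <<'E'
from ad import *
st();a=hp(.06,0);plan((.5,.15,.2,-90),(a[0],a[1],.19,-96.1),(a[0],a[1],.13,-96.1))
E
```

```text
t 29.1 tcp [ 0.4823 -0.068   0.2025] psi -83.23 tilt 0.8 F [ 1.6 -0.5  0.1] gap 0.0356 q [-0.31  0.14 -0.24  1.17 -0.   -1.99]
[-21.45  -4.33   0.18] [-0.75 -0.29  6.77] rows 5.2
[-44.99 -10.78   1.12] [-0.77 -0.25 12.87] rows 5.9
[-45.02 -10.7    7.12] [-0.77 -0.25 12.87] rows 1.4
```

Emit:
send_rows(series=[-3.5,-0.8,0,0,0,1,0.2,-7.5,-1.8,0,0,0,2,0.2,-11.5,-2.8,0,0,0,3,0.2,-15.5,-3.8,0,0,0,4,0.2,-19.5,-4.7,0,0,0,5.5,0.2,-23.5,-5.7,0,0,0,7,0.2,-27.5,-6.7,0,0,0,8,0.2,-31.5,-7.6,0,0,0,9,0.2,-35.5,-8.6,0,0,0,10,0.2,-39,-9.5,0,0,0,11.5,0.2])

```text
clock: 29.93
tcp_pos: [0.5263, 0.3344, 0.1944]
orientation: [0.001, -0.677, 0.736, -0.0]
wrist_force: [0.9, -0.9, 0.4]
finger_gap: 0.0357
```

```bash
python3 - <<'E'
from ad import *
st();a=hp(.06,0);plan((a[0],a[1],.19,-96.1),(a[0],a[1],.122,-96.1))
E
```

```text
t 29.93 tcp [0.5263 0.3344 0.1944] psi -94.73 tilt 0.08 F [ 0.9 -0.9  0.4] gap 0.0357 q [ 0.44  0.42  0.11  1.26  0.   -1.05]
[-5.76 -0.53  0.44] [-0.07  0.05  1.37] rows 1.4
[-5.75 -0.53  7.24] [-0.07  0.05  1.37] rows 1.6
```

Emit:
send_rows(series=[-3,-0.3,0.3,0,0,0.7,0.2,-5.7,-0.5,0.4,0,0,1.4,0.2,-5.7,-0.5,0.4,0,0,1.4,0.2,-5.7,-0.5,0.4,0,0,1.4,0.2,-5.7,-0.5,2,0,0,1.4,0.2,-5.7,-0.5,4,0,0,1.4,0.2,-5.7,-0.5,5.5,0,0,1.4,0.2,-5.7,-0.5,6.5,0,0,1.4,0.2,-5.7,-0.5,6.5,0,0,1.4,0.2,-5.7,-0.5,6.5,0,0,1.4,0.2])

```text
clock: 30.77
tcp_pos: [0.5362, 0.3871, 0.1286]
orientation: [-0.0, -0.668, 0.744, -0.0]
wrist_force: [0.9, -0.4, -0.0]
finger_gap: 0.0356
```

```bash
python3 - <<'E'
from ad import *
st();a=hp(.06,0);plan((a[0],a[1],.122,-96.1))
E
```

```text
t 30.77 tcp [0.5362 0.3871 0.1286] psi -96.19 tilt 0.04 F [ 0.9 -0.4 -0. ] gap 0.0356 q [ 0.5   0.52  0.11  1.16 -0.   -0.96]
[-0.43  0.02  0.66] [ 0.03 -0.03 -0.09] rows 0.2
```

Emit:
send_rows(series=[0,0,0.2,0,0,0,0.2,0,0,0.4,0,0,0,0.2,0,0,0.6,0,0,0,0.2,0,0,0.6,0,0,0,0.2])

```text
clock: 31.1
tcp_pos: [0.5368, 0.3882, 0.1229]
orientation: [0.001, -0.668, 0.744, -0.0]
wrist_force: [0.5, -0.2, 1.4]
finger_gap: 0.0357
```

Emit:
send_rows(series=[0,0,0,0,0,0,0.45,0,0,0,0,0,0,0.6,0,0,0,0,0,0,0.6,0,0,0,0,0,0,0.6,0,0,-1,0,0,0,0.6,0,0,-3,0,0,0,0.6,0,0,-6,0,0,0,0.6,0,0,-8,0,0,0,0.6])

```text
clock: 31.77
tcp_pos: [0.5365, 0.3882, 0.205]
orientation: [0.001, -0.668, 0.744, -0.0]
wrist_force: [1.6, 1.2, 1.1]
finger_gap: 0.0511
```

```bash
python3 - <<'E'
from ad import *
st();plan((.474,-.026,.2,-83.2))
t=read_camera("top");read_camera("scene")
for n in("top","scene"):
  for r in silhouettes(n,"good1"):
    if r["p"]>.25:print(n,round(r["p"],2),r["box"],rect(n,r["pixels"],.136))
E
```

```text
t 31.77 tcp [0.5365 0.3882 0.205 ] psi -96.13 tilt 0.08 F [1.6 1.2 1.1] gap 0.0511 q [ 0.51  0.49  0.25  1.33 -0.   -0.96]
[41.85  1.79  0.47] [ -0.07   0.04 -12.93] rows 10.0
top 0.57 [261.8, 212.5, 11.4, 4.8] [447.9  52.4  30.7  30.4   1. ]
top 0.4 [153.2, 176.2, 12.9, 15.1] [537.4 381.7  39.5  28.4  28.6]
scene 0.7 [293.1, 256.0, 13.3, 15.5] [561.3  81.5  41.8  34.   15.8]
scene 0.61 [261.4, 252.0, 14.6, 14.0] [569.2   6.4  39.1  31.9  17.3]
scene 0.56 [423.4, 280.5, 11.3, 16.1] [541.6 386.1  46.6  36.2   4. ]
```

Emit:
send_rows(series=[4,0.2,0,0,0,-1.3,0.8,8,0.4,0,0,0,-2.6,0.8,12.1,0.5,0,0,0,-4,0.8,16.2,0.7,0,0,0,-5,0.8,20.3,0.9,0,0,0,-6,0.8,24.4,1,0,0,0,-8,0.8,28.5,1.2,0,0,0,-9,0.8,32.6,1.4,0,0,0,-10,0.8,36.7,1.6,0,0,0,-11.5,0.8,39.6,1.7,0,0,0,-12.9,0.8])

```text
clock: 32.8
tcp_pos: [0.4751, -0.0064, 0.2011]
orientation: [0.001, 0.748, -0.664, -0.001]
wrist_force: [1.2, -0.1, -0.5]
finger_gap: 0.0684
```

Emit:
send_rows(series=[1.5,0,1,0,0,0,0.8,2.2,0,4,0,0,0,0.8,2.2,0,7,0,0,0,0.8,2.2,0,10,0,0,0,0.8,2.2,0,12,0,0,0,0.8,2.2,0,12,0,0,0,0.8,2.2,0,12,0,0,0,0.8,2.2,0,12,0,0,0,0.8])

```text
clock: 33.47
tcp_pos: [0.4799, -0.0257, 0.0828]
orientation: [0.0, 0.748, -0.664, 0.0]
wrist_force: [1.1, -0.7, 0.4]
finger_gap: 0.0682
```

```bash
python3 - <<'E'
from ad import *
st();plan((.474,-.0262,.0135,-83.2)); 
E
```

```text
t 33.47 tcp [ 0.4799 -0.0257  0.0828] psi -83.23 tilt 0.01 F [ 1.1 -0.7  0.4] gap 0.0682 q [-0.22  0.23 -0.45  0.89 -0.   -1.91]
[-0.02  0.59  6.93] [-0.01 -0.01 -0.03] rows 1.7
```

Emit:
send_rows(series=[0,0.5,2,0,0,0,0.8,0,0.5,4.5,0,0,0,0.8,0,0.5,6,0,0,0,0.8,0,0.5,6.8,0,0,0,0.8,0,0.5,6.8,0,0,0,0.8,0,0.5,6.8,0,0,0,0.3,0,0.5,6.8,0,0,0,0.3,0,0.5,6.8,0,0,0,0.3,0,0.5,6.8,0,0,0,0.2,0,0.5,6.8,0,0,0,0.2])

```text
clock: 34.3
tcp_pos: [0.4761, -0.0266, 0.0161]
orientation: [-0.001, 0.748, -0.664, 0.001]
wrist_force: [-1.3, -0.8, 5.9]
finger_gap: 0.0354
```

Emit:
send_rows(series=[0,0,0,0,0,0,0.2,0,0,0,0,0,0,0.2,0,0,-1,0,0,0,0.2,0,0,-3,0,0,0,0.2,0,0,-6,0,0,0,0.2,0,0,-10,0,0,0,0.2,0,0,-14,0,0,0,0.2,0,0,-18,0,0,0,0.2,0,0,-18,0,0,0,0.2])

```text
clock: 35.05
tcp_pos: [0.4792, -0.0272, 0.2035]
orientation: [-0.004, 0.748, -0.664, 0.006]
wrist_force: [1.4, 0.0, -1.1]
finger_gap: 0.0356
```

Emit:
send_rows(series=[-3,-1.3,0,0,0,1,0.2,-6.8,-2.9,0,0,0,2,0.2,-10.6,-4.5,0,0,0,3,0.2,-14.4,-6.1,0,0,0,4,0.2,-18.2,-7.7,0,0,0,6,0.2,-22,-9.3,0,0,0,8,0.2,-25.6,-10.8,0,0,0,10,0.2,-29.2,-12.3,0,0,0,12,0.2,-32,-13.5,0,0,0,12.9,0.2,-34.3,-14.5,0,0,0,12.9,0.2])

```text
clock: 35.88
tcp_pos: [0.5786, 0.3343, 0.195]
orientation: [0.001, -0.669, 0.744, -0.0]
wrist_force: [-0.1, -0.2, -0.5]
finger_gap: 0.0351
```

Emit:
send_rows(series=[0,0,0,0,0,0,0.2,0,0,0,0,0,0,0.2,0,0,0,0,0,0,0.2,0,0,0,0,0,0,0.2])

```text
clock: 36.22
tcp_pos: [0.5781, 0.3303, 0.1948]
orientation: [-0.0, -0.668, 0.744, -0.0]
wrist_force: [-0.4, 0.0, -0.6]
finger_gap: 0.0355
```

```bash
python3 - <<'E'
from ad import *
st();a=hp(.115,-.048);plan((a[0],a[1],.128,-96.1))
E
```

```text
t 36.22 tcp [0.5781 0.3303 0.1948] psi -96.19 tilt 0.02 F [-0.4  0.  -0.6] gap 0.0355 q [ 0.4   0.51  0.25  1.31 -0.   -1.06]
[-0.13 -0.    6.68] [-0.01 -0.02 -0.09] rows 1.6
```

Emit:
send_rows(series=[-0.1,0,2,0,0,0,0.2,-0.1,0,4,0,0,0,0.2,-0.1,0,5.5,0,0,0,0.2,-0.1,0,6.3,0,0,0,0.2,-0.1,0,6.8,0,0,0,0.2,-0.1,0,7.2,0,0,0,0.2,-0.1,0,7.2,0,0,0,0.2,-0.1,0,7.2,0,0,0,0.2])

```text
clock: 36.88
tcp_pos: [0.579, 0.332, 0.1242]
orientation: [0.001, -0.668, 0.744, -0.001]
wrist_force: [-0.7, -2.3, 5.5]
finger_gap: 0.0353
```

Emit:
send_rows(series=[0,0,0,0,0,0,0.45,0,0,0,0,0,0,0.6,0,0,0,0,0,0,0.6,0,0,0,0,0,0,0.6,0,0,-1,0,0,0,0.6,0,0,-3,0,0,0,0.6,0,0,-6,0,0,0,0.6,0,0,-7.5,0,0,0,0.6])

```text
clock: 37.55
tcp_pos: [0.5791, 0.3328, 0.2009]
orientation: [0.001, -0.668, 0.744, -0.001]
wrist_force: [-0.1, -0.3, 1.3]
finger_gap: 0.051
```

Emit:
send_rows(series=[4,1.1,0,0,0,-1.5,0.8,8,2.3,0,0,0,-3,0.8,12,3.5,0,0,0,-5,0.8,16,4.7,0,0,0,-7,0.8,20,5.9,0,0,0,-9,0.8,24,7.1,0,0,0,-11,0.8,27,7.9,1,0,0,-12.9,0.8,28.3,8.3,4,0,0,-12.9,0.8,28.3,8.3,8,0,0,-12.9,0.8,28.3,8.3,11,0,0,-12.9,0.8])

```text
clock: 38.38
tcp_pos: [0.4656, 0.0587, 0.0868]
orientation: [-0.001, 0.747, -0.665, 0.001]
wrist_force: [-0.3, 1.0, -0.7]
finger_gap: 0.0683
```

Emit:
send_rows(series=[0,0,0,0,0,0,0.8,0,0,0,0,0,0,0.8,0,0,0,0,0,0,0.8,0,0,0,0,0,0,0.8])

```text
clock: 38.72
tcp_pos: [0.4677, 0.0601, 0.0896]
orientation: [-0.001, 0.748, -0.664, 0.002]
wrist_force: [-0.1, 0.2, 0.8]
finger_gap: 0.0685
```

```bash
python3 - <<'E'
from ad import *
st();plan((.4648,.058,.0135,-83.2)); read_camera("wrist")
for r in silhouettes("wrist","good1"):
  if r["p"]>.3:print(round(r["p"],2),r["box"],rect("wrist",r["pixels"],.028))
read_camera("top")
for r in silhouettes("top","good1"):
    if r["p"]>.25:print("top",round(r["p"],2),r["box"],rect("top",r["pixels"],.136))
E
```

```text
t 38.72 tcp [0.4677 0.0601 0.0896] psi -83.2 tilt 0.23 F [-0.1  0.2  0.8] gap 0.0685 q [-0.04  0.21 -0.46  0.9  -0.   -1.73]
[0.16 0.34 7.61] [-0.23 -0.04 -0.  ] rows 1.8
0.93 [258.5, 195.3, 56.9, 59.3] [465.9  55.8  40.   39.2 -41.3]
top 0.5 [155.4, 180.0, 10.2, 10.9] [535.7 386.2  37.7  33.6   2.7]
top 0.38 [137.7, 150.2, 67.9, 70.9] [528.8 347.5 201.3 198.9  -6.2]
```

Emit:
send_rows(series=[0.3,0.2,2,0,0,0,0.8,0.3,0.2,4.5,0,0,0,0.8,0.3,0.2,6.5,0,0,0,0.8,0.3,0.2,7.5,0,0,0,0.8,0.3,0.2,7.5,0,0,0,0.8,0.3,0.2,7.5,0,0,0,0.3,0.3,0.2,7.5,0,0,0,0.3,0.3,0.2,7.5,0,0,0,0.3,0.3,0.2,7.5,0,0,0,0.2,0.3,0.2,7.5,0,0,0,0.2])

```text
clock: 39.75
tcp_pos: [0.4653, 0.0566, 0.0138]
orientation: [-0.001, 0.748, -0.664, 0.001]
wrist_force: [-1.0, 0.7, 5.7]
finger_gap: 0.0355
```

Emit:
send_rows(series=[0,0,0,0,0,0,0.2,0,0,0,0,0,0,0.2,0,0,-1,0,0,0,0.2,0,0,-3,0,0,0,0.2,0,0,-6,0,0,0,0.2,0,0,-10,0,0,0,0.2,0,0,-14,0,0,0,0.2,0,0,-18,0,0,0,0.2,0,0,-18,0,0,0,0.2])

```text
clock: 40.5
tcp_pos: [0.4685, 0.0565, 0.201]
orientation: [-0.004, 0.748, -0.664, 0.006]
wrist_force: [0.7, -0.1, -0.1]
finger_gap: 0.0356
```

Emit:
send_rows(series=[-3,-0.5,0,0,0,1,0.2,-6.5,-1.1,0,0,0,3,0.2,-10,-1.8,0,0,0,5,0.2,-13.5,-2.4,0,0,0,7,0.2,-17,-3,0,0,0,9,0.2,-20.5,-3.7,0,0,0,11,0.2,-23.5,-4.2,0,0,0,12.9,0.2,-26,-4.6,0,0,0,12.9,0.2,-28,-5,0,0,0,12.9,0.2,-28,-5,0,0,0,12.9,0.2])

```text
clock: 41.33
tcp_pos: [0.4808, 0.3443, 0.1925]
orientation: [0.001, -0.67, 0.743, 0.0]
wrist_force: [1.1, -0.9, -1.0]
finger_gap: 0.0359
```

Emit:
send_rows(series=[0,0,0,0,0,0,0.2,0,0,0,0,0,0,0.2,0,0,0,0,0,0,0.2,0,0,0,0,0,0,0.2])

```text
clock: 41.67
tcp_pos: [0.4808, 0.3395, 0.1925]
orientation: [0.0, -0.668, 0.744, -0.0]
wrist_force: [-0.3, 0.3, -0.0]
finger_gap: 0.0354
```

```bash
python3 - <<'E'
from ad import *
st();a=hp(.115,.048);plan((a[0],a[1],.124,-96.1))
E
```

```text
t 41.67 tcp [0.4808 0.3395 0.1925] psi -96.22 tilt 0.01 F [-0.3  0.3 -0. ] gap 0.0354 q [ 0.48  0.35  0.01  1.22 -0.   -0.98]
[-0.24 -0.18  6.85] [-0.01 -0.01 -0.12] rows 1.6
```

Emit:
send_rows(series=[-0.2,-0.2,2,0,0,0,0.2,-0.2,-0.2,4,0,0,0,0.2,-0.2,-0.2,5.5,0,0,0,0.2,-0.2,-0.2,6.3,0,0,0,0.2,-0.2,-0.2,6.7,0,0,0,0.2,-0.2,-0.2,7,0,0,0,0.2,-0.2,-0.2,7,0,0,0,0.2,-0.2,-0.2,7,0,0,0,0.2])

```text
clock: 42.33
tcp_pos: [0.4834, 0.3425, 0.1231]
orientation: [0.001, -0.668, 0.744, -0.0]
wrist_force: [-0.7, 0.2, -0.2]
finger_gap: 0.0357
```

Emit:
send_rows(series=[0,0,0,0,0,0,0.45,0,0,0,0,0,0,0.6,0,0,0,0,0,0,0.6,0,0,0,0,0,0,0.6,0,0,-1,0,0,0,0.6,0,0,-3,0,0,0,0.6,0,0,-6,0,0,0,0.6,0,0,-7.5,0,0,0,0.6])

```text
clock: 43.0
tcp_pos: [0.4836, 0.3428, 0.2009]
orientation: [0.002, -0.668, 0.744, -0.0]
wrist_force: [0.4, 1.1, 0.7]
finger_gap: 0.0514
```

Emit:
send_rows(series=[4,-0.2,0,0,0,-4,0.8,8,-0.5,0,0,0,-8,0.8,12,-0.8,0,0,0,-12,0.8,16,-1,0,0,0,-17,0.8,20,-1.2,0,0,0,-21,0.8,24,-1.5,0,0,0,-25,0.8,28,-1.7,1,0,0,-29,0.8,31,-1.9,4,0,0,-33.4,0.8,32.5,-2,7,0,0,-33.4,0.8,32.5,-2,9,0,0,-33.4,0.8])

```text
clock: 43.83
tcp_pos: [0.4676, 0.014, 0.1064]
orientation: [0.0, 0.853, -0.522, 0.0]
wrist_force: [-0.5, -0.0, 0.1]
finger_gap: 0.0679
```

Emit:
send_rows(series=[0,0,0,0,0,0,0.8,0,0,0,0,0,0,0.8,0,0,0,0,0,0,0.8,0,0,0,0,0,0,0.8])

```text
clock: 44.17
tcp_pos: [0.4695, 0.0175, 0.1092]
orientation: [-0.001, 0.854, -0.52, 0.002]
wrist_force: [0.2, 0.1, 0.4]
finger_gap: 0.068
```

```bash
python3 - <<'E'
from ad import *
st();plan((.467,.0165,.0135,-62.8)); cv2.imwrite("pics/o.png",read_camera("wrist"))
for l in("odd1","odd2"):
 for r in silhouettes("wrist",l):
  if r["p"]>.3:print(l,round(r["p"],2),r["box"],rect("wrist",r["pixels"],.028))
read_camera("top")
for r in silhouettes("top","good1"):
    if r["p"]>.25:print("top",round(r["p"],2),r["box"],rect("top",r["pixels"],.136))
for r in silhouettes("top","tray")[:2]: print("tray",round(r["p"],2),r["box"],rect("top",r["pixels"],.036))
E
```

```text
t 44.17 tcp [0.4695 0.0175 0.1092] psi -62.66 tilt 0.19 F [0.2 0.1 0.4] gap 0.068 q [-0.13  0.19 -0.43  0.95 -0.   -2.18]
[-0.04  0.3   9.57] [-0.15 -0.11  0.14] rows 2.3
odd1 0.69 [260.0, 204.1, 54.6, 34.3] [468.1  14.1  38.2  23.7  22.8]
odd1 0.61 [221.6, 284.1, 49.6, 49.0] [461.4  90.2  38.5  32.5   2.5]
odd2 0.69 [260.0, 204.1, 54.6, 34.3] [467.9  14.   38.1  23.7  22.8]
odd2 0.61 [221.6, 284.1, 49.6, 49.0] [461.2  90.   38.5  32.4   2.5]
top 0.71 [155.9, 178.7, 8.7, 12.4] [535.7 386.2  38.1  35.2  28.5]
top 0.59 [170.6, 165.2, 13.5, 13.4] [578.8 329.9  40.2  34.6  46.1]
top 0.51 [168.7, 197.3, 13.2, 9.5] [482.4 341.9  41.9  37.8  28.4]
tray 0.63 [359.3, 135.1, 50.7, 53.5] [ 636.2 -318.9  144.2  137.3  -14. ]
tray 0.6 [383.7, 267.6, 51.0, 46.6] [ 222.8 -387.8  139.7  137.6  -83. ]
```

Emit:
send_rows(series=[0,0.3,2.5,0,0,1,0.8,0,0.3,5.5,0,0,2.3,0.8,0,0.3,8,0,0,2.3,0.8,0,0.3,9.4,0,0,2.3,0.8,0,0.3,9.4,0,0,2.3,0.8,0,0.3,9.4,0,0,2.3,0.3,0,0.3,9.4,0,0,2.3,0.3,0,0.3,9.4,0,0,2.3,0.3,0,0.3,9.4,0,0,2.3,0.2,0,0.3,9.4,0,0,2.3,0.2])

```text
clock: 45.3
tcp_pos: [0.4667, 0.0156, 0.0149]
orientation: [-0.001, 0.843, -0.537, 0.001]
wrist_force: [-1.5, 0.6, 7.4]
finger_gap: 0.0355
```

Emit:
send_rows(series=[0,0,0,0,0,0,0.2,0,0,0,0,0,0,0.2,0,0,-1,0,0,0,0.2,0,0,-3,0,0,0,0.2,0,0,-6,0,0,0,0.2,0,0,-10,0,0,0,0.2,0,0,-13,0,0,0,0.2,0,0,-13,0,0,0,0.2,0,0,-13,0,0,0,0.2])

```text
clock: 46.05
tcp_pos: [0.4674, 0.0155, 0.146]
orientation: [-0.001, 0.843, -0.538, 0.003]
wrist_force: [0.5, -0.4, -0.6]
finger_gap: 0.0355
```

```bash
python3 - <<'E'
from ad import *
st();plan((.629,-.348,.146,-104))
E
```

```text
t 46.05 tcp [0.4674 0.0155 0.146 ] psi -65.03 tilt 0.37 F [ 0.5 -0.4 -0.6] gap 0.0355 q [-0.14  0.15 -0.38  1.03 -0.   -2.15]
[39.77  0.7   0.13] [-0.36 -0.09 38.97] rows 9.5
```

Emit:
send_rows(series=[3,0,0,0,0,3,0.2,7,0.1,0,0,0,7,0.2,11,0.2,0,0,0,11,0.2,15,0.3,0,0,0,15,0.2,19,0.4,0,0,0,19,0.2,23,0.5,0,0,0,24,0.2,27,0.6,0,0,0,29,0.2,31,0.7,0,0,0,34,0.2,35,0.7,0,0,0,39,0.2,38,0.7,0,0,0,39,0.2])

```text
clock: 46.88
tcp_pos: [0.6194, -0.3346, 0.141]
orientation: [-0.0, -0.613, 0.79, 0.001]
wrist_force: [0.7, 0.9, 0.2]
finger_gap: 0.0352
```

```bash
python3 - <<'E'
from ad import *
st();plan((.629,-.348,.146,-104),(.629,-.348,.012,-104))
read_camera("scene")
for r in silhouettes("scene","tray")[:3]: print("tray",round(r["p"],2),r["box"],rect("scene",r["pixels"],.02))
E
```

```text
t 46.88 tcp [ 0.6194 -0.3346  0.141 ] psi -104.34 tilt 0.09 F [0.7 0.9 0.2] gap 0.0352 q [-0.61  0.6   0.28  1.25 -0.   -1.93]
[ 1.06 -1.26 -0.5 ] [ 0.09  0.01 -0.34] rows 0.4
[ 1.07 -1.28 12.9 ] [ 0.09  0.01 -0.34] rows 3.2
tray 0.92 [159.5, 157.4, 50.8, 42.9] [ 223.8 -393.4  181.1  150.9    8.8]
tray 0.68 [103.8, 250.9, 77.1, 61.5] [ 639.  -320.4  164.2  154.8   76.9]
```

Emit:
send_rows(series=[1.1,-1.3,0,0,0,0,0.2,1.1,-1.3,0,0,0,0,0.2,1.1,-1.3,3,0,0,0,0.2,1.1,-1.3,6,0,0,0,0.2,1.1,-1.3,9,0,0,0,0.2,1.1,-1.3,11,0,0,0,0.2,1.1,-1.3,12.4,0,0,0,0.2,1.1,-1.3,12.9,0,0,0,0.2,1.1,-1.3,12.9,0,0,0,0.2,1.1,-1.3,12.9,0,0,0,0.2])

```text
clock: 47.82
tcp_pos: [0.6292, -0.3449, 0.0147]
orientation: [-0.0, -0.616, 0.788, 0.0]
wrist_force: [-0.1, -0.4, -0.5]
finger_gap: 0.0354
```

```bash
python3 - <<'E'
from ad import *
st()
E
```

```text
t 47.82 tcp [ 0.6292 -0.3449  0.0147] psi -104.0 tilt 0.01 F [-0.1 -0.4 -0.5] gap 0.0354 q [-0.61  0.71  0.14  1.01  0.   -1.94]
```

Emit:
send_rows(series=[0,0,0.3,0,0,0,0.2,0,0,0.5,0,0,0,0.2,0,0,0.5,0,0,0,0.45,0,0,0.5,0,0,0,0.6,0,0,0.5,0,0,0,0.6,0,0,0.5,0,0,0,0.6,0,0,-1,0,0,0,0.6,0,0,-4,0,0,0,0.6,0,0,-8,0,0,0,0.6,0,0,-11,0,0,0,0.6])

```text
clock: 48.65
tcp_pos: [0.6294, -0.3456, 0.1266]
orientation: [0.0, -0.615, 0.788, -0.0]
wrist_force: [1.1, -1.2, 0.9]
finger_gap: 0.0511
```

Emit:
send_rows(series=[-3.2,2.2,0,0,0,0,0.8,-6.5,4.5,0,0,0,0,0.8,-9.8,6.8,0,0,0,0,0.8,-13.1,9.1,0,0,0,0,0.8,-16.4,11.4,0,0,0,0,0.8,-19.7,13.7,0,0,0,0,0.8,-23,16,0,0,0,0,0.8,-26.3,18.3,0,0,0,0,0.8,-29.6,20.6,0,0,0,0,0.8,-33,23,0,0,0,0,0.8])

```text
clock: 49.48
tcp_pos: [0.4856, 0.0318, 0.1247]
orientation: [0.0, -0.615, 0.788, -0.0]
wrist_force: [0.4, 1.3, -0.4]
finger_gap: 0.0684
```

Emit:
send_rows(series=[-3,2,0,0,0,-6,0.8,-5,3.5,0,0,0,-12,0.8,-5.9,4.1,1,0,0,-16,0.8,-5.9,4.1,2,0,0,-16,0.8,-5.9,4.1,2,0,0,-16,0.8,-5.9,4.1,2,0,0,-16,0.8,-5.9,4.1,2,0,0,-16,0.8])

```text
clock: 50.07
tcp_pos: [0.4613, 0.0967, 0.1044]
orientation: [0.0, 0.718, -0.696, 0.0]
wrist_force: [0.1, -0.0, -0.2]
finger_gap: 0.068
```

```bash
python3 - <<'E'
from ad import *
st();plan((.4597,.098,.014,-88)); read_camera("wrist")
for r in silhouettes("wrist","odd1"):
  if r["p"]>.3:print(round(r["p"],2),r["box"],rect("wrist",r["pixels"],.028))
read_camera("scene")
for r in silhouettes("scene","odd2"):
  if r["p"]>.2:print("scene",round(r["p"],2),r["box"],rect("scene",r["pixels"],.02))
for r in silhouettes("scene","tray")[:3]: print("tray",round(r["p"],2),r["box"],rect("scene",r["pixels"],.02))
E
```

```text
t 50.07 tcp [0.4613 0.0967 0.1044] psi -88.18 tilt 0.02 F [ 0.1 -0.  -0.2] gap 0.068 q [ 0.04  0.2  -0.43  0.94 -0.   -1.57]
[-0.14  0.16  9.04] [-0.01 -0.02 -0.18] rows 2.2
0.64 [257.3, 196.8, 53.1, 43.7] [461.3  92.6  36.8  29.    1.9]
0.37 [172.7, 0.0, 183.3, 299.7] [465.6  56.8 198.2 101.7 -83.3]
scene 0.52 [128.4, 271.5, 15.7, 10.4] [ 634.  -342.6   46.    32.3  -12.1]
scene 0.51 [370.0, 185.5, 189.4, 211.7] [313.4 551.9 751.  439.3 -27.1]
scene 0.46 [308.5, 253.2, 11.5, 18.1] [458.   94.7  47.1  24.5  13.7]
tray 0.75 [102.6, 250.9, 76.6, 61.8] [ 639.1 -318.8  163.2  157.1   75.8]
tray 0.59 [162.2, 155.1, 46.3, 45.8] [ 223.3 -392.3  180.1  150.2    8.4]
```

Emit:
send_rows(series=[-0.1,0.1,2.5,0,0,0,0.8,-0.1,0.1,5.5,0,0,0,0.8,-0.1,0.1,7.5,0,0,0,0.8,-0.1,0.1,9,0,0,0,0.8,-0.1,0.1,9,0,0,0,0.8,-0.1,0.1,9,0,0,0,0.3,-0.1,0.1,9,0,0,0,0.3,-0.1,0.1,9,0,0,0,0.3,-0.1,0.1,9,0,0,0,0.2,-0.1,0.1,9,0,0,0,0.2])

```text
clock: 51.15
tcp_pos: [0.461, 0.0985, 0.0159]
orientation: [-0.001, 0.719, -0.695, 0.001]
wrist_force: [-1.2, -0.1, 7.6]
finger_gap: 0.0352
```

Emit:
send_rows(series=[0,0,0,0,0,0,0.2,0,0,0,0,0,0,0.2,0,0,-1,0,0,0,0.2,0,0,-3,0,0,0,0.2,0,0,-6,0,0,0,0.2,0,0,-10,0,0,0,0.2,0,0,-13,0,0,0,0.2,0,0,-13,0,0,0,0.2,0,0,-13,0,0,0,0.2])

```text
clock: 51.9
tcp_pos: [0.4618, 0.0987, 0.1469]
orientation: [-0.002, 0.719, -0.695, 0.002]
wrist_force: [0.1, 0.5, -1.0]
finger_gap: 0.0354
```

Emit:
send_rows(series=[3,-1.3,0,0,0,1,0.2,6.5,-2.8,0,0,0,2,0.2,10,-4.4,0,0,0,4,0.2,13.6,-5.9,0,0,0,6,0.2,17.2,-7.5,0,0,0,8,0.2,20.8,-9.1,0,0,0,10,0.2,24.4,-10.6,0,0,0,12,0.2,28,-12.2,0,0,0,14,0.2,31.5,-13.7,0,0,0,15.8,0.2,34.5,-15,0,0,0,15.8,0.2])

```text
clock: 52.73
tcp_pos: [0.6214, -0.2434, 0.1422]
orientation: [-0.001, -0.616, 0.788, 0.001]
wrist_force: [0.6, -0.3, -0.9]
finger_gap: 0.0355
```

```bash
python3 - <<'E'
from ad import *
st();plan((.644,-.290,.144,-104),(.644,-.290,.013,-104))
E
```

```text
t 52.73 tcp [ 0.6214 -0.2434  0.1422] psi -103.97 tilt 0.12 F [ 0.6 -0.3 -0.9] gap 0.0355 q [-0.49  0.53  0.16  1.2  -0.   -1.82]
[ 3.98 -3.32 -0.19] [0.12 0.01 0.03] rows 1.2
[ 3.98 -3.35 12.91] [0.12 0.01 0.03] rows 3.1
```

Emit:
send_rows(series=[2,-1.6,0,0,0,0,0.2,4,-3.3,0,0,0,0,0.2,4,-3.3,1,0,0,0,0.2,4,-3.3,4,0,0,0,0.2,4,-3.3,7,0,0,0,0.2,4,-3.3,10,0,0,0,0.2,4,-3.3,12,0,0,0,0.2,4,-3.3,12.8,0,0,0,0.2,4,-3.3,12.8,0,0,0,0.2,4,-3.3,12.8,0,0,0,0.2])

```text
clock: 53.57
tcp_pos: [0.6436, -0.2874, 0.0159]
orientation: [-0.0, -0.617, 0.787, 0.001]
wrist_force: [0.7, 0.3, 0.4]
finger_gap: 0.0355
```

```bash
python3 - <<'E'
from ad import *
st()
E
```

```text
t 53.57 tcp [ 0.6436 -0.2874  0.0159] psi -103.82 tilt 0.07 F [0.7 0.3 0.4] gap 0.0355 q [-0.53  0.68  0.1   0.99 -0.   -1.86]
```

Lower, release, rise, and back off toward the base to leave the view clear.

Emit:
send_rows(series=[0,0,0.3,0,0,0,0.2,0,0,0.5,0,0,0,0.2,0,0,0.5,0,0,0,0.45,0,0,0.5,0,0,0,0.6,0,0,0.5,0,0,0,0.6,0,0,0.5,0,0,0,0.6,0,0,-1,0,0,0,0.6,0,0,-4,0,0,0,0.6,0,0,-8,0,0,0,0.6,0,0,-12,0,0,0,0.6])

```text
clock: 54.4
tcp_pos: [0.643, -0.2873, 0.1366]
orientation: [-0.001, -0.617, 0.787, 0.001]
wrist_force: [0.9, -0.7, 0.7]
finger_gap: 0.0514
```

Emit:
send_rows(series=[0,3,-1,0,0,0,0.6,0,6,-2,0,0,0,0.6,0,9,-3,0,0,0,0.6,0,12,-4,0,0,0,0.6,0,15,-5,0,0,0,0.6,0,18,-6,0,0,0,0.6,0,20,-6,0,0,0,0.6,0,20,-6,0,0,0,0.6,0,20,-6,0,0,0,0.6])

```text
clock: 55.15
tcp_pos: [0.4493, -0.24, 0.1972]
orientation: [0.0, -0.616, 0.787, -0.001]
wrist_force: [-0.0, -0.6, -0.7]
finger_gap: 0.0512
```

```bash
python3 - <<'E'
from ad import *
st()
t=read_camera("top");s=read_camera("scene")
cv2.imwrite("pics/p.png",np.hstack([cv2.resize(s[190:400,80:500],(400*1,200)),t[100:300,100:460][:, :400]]) if 0 else np.vstack([cv2.resize(s[190:400,80:500],None,fx=1.7,fy=1.4)[:294,:714],cv2.resize(t[105:260,95:450],None,fx=2.011,fy=1.95)[:302,:714]]))
E
```

```text
t 55.15 tcp [ 0.4493 -0.24    0.1972] psi -103.88 tilt 0.11 F [-0.  -0.6 -0.7] gap 0.0512 q [-0.65  0.2  -0.19  1.18  0.   -1.98]
```

View pics/p.png

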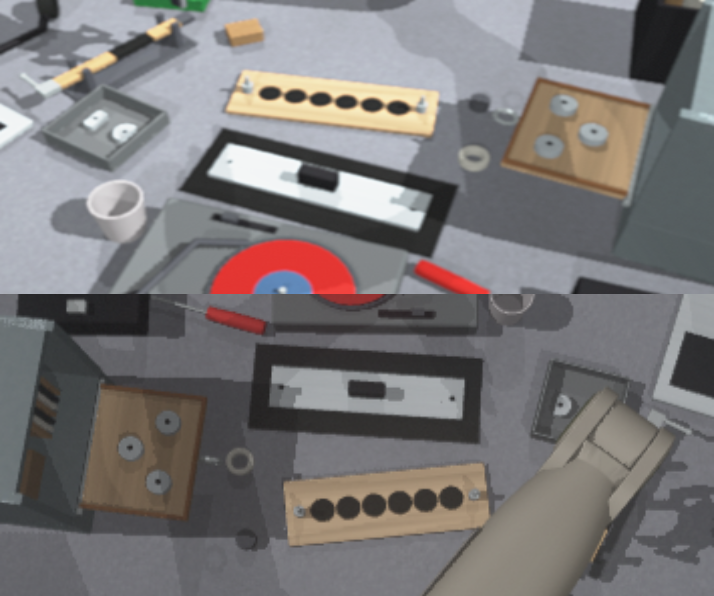

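```bash
python3 - <<'E'
from ad import *
for n in("top","scene"):
  for r in silhouettes(n,"plate")[:1]: print(n,rect(n,r["pixels"],.012))
print(hand_in())
E
```

```text
top [662.8  29.9 319.8  76.9  87.2]
scene [663.3  33.6 326.1  81.5  86.7]
the job is handed in; nothing more can be done
None
```

I finished the whole job and handed it in at about 55 s of the 205 s allowed. No verdict is reported, so this rests on my own checks.

**What I did**
- **Hatch:** I put the pole's pin through the eye and swung the hatch down, pressing it against its stop before pulling the pin out. I then laid the pole back in its stand.
- **Keeper plate:** I lifted it straight off the dowels and laid it flat on the mat.
- **Adapters:** I found five. The three sound ones are on the lowered hatch; the D-shaped one and the one cut flat on both sides are in the grey tray. The tray was knocked about 3 cm partway through, so I measured it again before using it.

**Last checks**
- **Final picture:** it shows the hatch down with three discs on it and two odd pieces in the grey tray. The carrier is empty, the pole is in its stand, and the tape, weight and box look undisturbed.
- **Plate:** its centre measured about (0.663, 0.032) m at 87°, against the mat's (0.664, 0.032) m at 86.9°.
- **Hatch level:** this is the least certain check. I judged it from the press force (about 5 N, where the hinge needs 2 N) and from the height at which the first two discs touched down, about 120 mm. The camera estimates of its edge height disagreed by about 9 mm (119 and 128 mm, against 127 mm for a level hatch).
- **Locker position:** my first estimate was several millimetres off along y. I corrected it before setting the discs down.

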